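# Set the painting table straight

### The job

Get the painting table straight for the next sitting. First lift the brush washer by its handle off the easel's box and set it down gently and upright in the middle of the cork mat; then take the painted canvas out of the drying rack and stand it on the easel's ledge, about mid-ledge, painted side to the front, leaning back flat against the frame. Stand every loose brush in the stoneware crock, handle end well down in it and bristles up, whenever it suits you, and leave the blank canvas, spray can, green jar and saucer where they are.

Things in the scene. Friction and masses are not known exactly. Their poses are not given: they have to be found in the camera images.
- washer: Brush washer: closed upright steel can, 84 mm diameter, lid top 97 mm high, 0.3 to 0.55 kg, with a stiff arch handle; starts on the easel's box. Origin: centre of the underside, z up. Grip: a level wooden bar along its y, 14 mm thick, 44 mm long, its centre 143 mm above the origin, with 39 mm of free space beneath; the thin steel arch runs down from its ends at y = +-45 mm.
- mat: Round cork mat, 136 mm diameter, 6 mm thick, fixed to the table. Origin: centre of its underside (the top is 6 mm higher).
- crock: Loose heavy (0.9 kg) round ochre stoneware crock, the brush holder: open on top, outer diameter 96 mm, inner diameter 86 mm, 115 mm high, inner floor 8 mm above its underside. Origin: centre of the underside, z up.
- easel: Fixed table easel: wooden box 220 mm deep (its x), 280 mm wide (its y), flat top 60 mm high, its front facing its -x. Origin: centre of the box's underside. The front half of the box top is clear apart from the washer; the leaning frame stands on the rear half.
- easel_frame: Easel's frame and ledge, leaning 15 deg back. Origin: mid-ledge, on the ledge's top face where it meets the frame's front. z runs up the leaning frame, x square to the frame pointing backwards, y along the ledge. Ledge: 240 mm long, from x = 0 forward to x = -26 mm, closed there by a lip 10 mm high, 6 mm thick. Uprights (y = +-50 mm) and crossbar end at z = 115 mm.
- painting: Stretched canvas with a painted townscape under a blue sky: 16 mm thick (its x), 140 mm wide (its y), 160 mm high (its z), 0.11 to 0.18 kg. Painted on the side that faces its -x; the paint wraps round the edges (top edge sky blue, like the face's sky); the back is bare. Origin: middle of the bottom edge (centre of the underside). Starts on edge in the drying rack.
- painting_face (a point): Centre of the painted face: 8 mm in -x and 80 mm in z from the painting's origin.
- rack: Fixed wooden drying rack: base 150 x 150 x 12 mm with four rows of dowels 60 mm high that make two slots across its y, at x = -35 and +35 mm, each 20 mm wide. Origin: centre of the underside. The canvases stand in it upright on the base (12 mm up), free to lean a few degrees.
- blank: Unpainted canvas of the same size (160 x 140 x 16 mm) in the other slot of the rack: to be left alone. Origin: middle of the bottom edge.
- fixative: Bystander: white spray can with a blue band, 52 mm diameter, 150 mm high. Origin: centre of the underside.
- jar: Bystander: closed green glass jar, 72 mm diameter, 100 mm high. Origin: centre of the underside.
- saucer: Bystander: white saucer, 100 mm diameter. Origin: centre of the underside.
- brush1: Flat brush, black handle, 210 mm long, 35 g; may be absent (None). Origin on its axis at mid-length (the balance point); x points from butt end to bristles. Butt at x = -105 mm, round handle 13 mm thick to +43, steel ferrule 19 mm wide (y), 13 thick (z) to +73, pale bristles 21 wide, 10 thick to +105. Starts flat on a fixed 6 mm thick wooden palette board.
- brush1_butt (a point): Butt end of the black brush's handle, on its axis.
- brush2: Flat brush, red handle, 210 mm long, 35 g; may be absent (None). Origin on its axis at mid-length (the balance point); x points from butt end to bristles. Butt at x = -105 mm, round handle 13 mm thick to +43, steel ferrule 19 mm wide (y), 13 thick (z) to +73, pale bristles 21 wide, 10 thick to +105. Starts flat on a fixed 6 mm thick wooden palette board.
- brush2_butt (a point): Butt end of the red brush's handle, on its axis.
- brush3: Flat brush, blue handle, 210 mm long, 35 g; may be absent (None). Origin on its axis at mid-length (the balance point); x points from butt end to bristles. Butt at x = -105 mm, round handle 13 mm thick to +43, steel ferrule 19 mm wide (y), 13 thick (z) to +73, pale bristles 21 wide, 10 thick to +105. Starts flat on a fixed 6 mm thick wooden palette board.
- brush3_butt (a point): Butt end of the blue brush's handle, on its axis.
- brush4: Flat brush, ochre handle, 210 mm long, 35 g; may be absent (None). Origin on its axis at mid-length (the balance point); x points from butt end to bristles. Butt at x = -105 mm, round handle 13 mm thick to +43, steel ferrule 19 mm wide (y), 13 thick (z) to +73, pale bristles 21 wide, 10 thick to +105. Starts flat on a fixed 6 mm thick wooden palette board.
- brush4_butt (a point): Butt end of the ochre brush's handle, on its axis.
- brush5: Flat brush, green handle, 210 mm long, 35 g; may be absent (None). Origin on its axis at mid-length (the balance point); x points from butt end to bristles. Butt at x = -105 mm, round handle 13 mm thick to +43, steel ferrule 19 mm wide (y), 13 thick (z) to +73, pale bristles 21 wide, 10 thick to +105. Starts flat on a fixed 6 mm thick wooden palette board.
- brush5_butt (a point): Butt end of the green brush's handle, on its axis.
- brush6: Flat brush, white handle, 210 mm long, 35 g; may be absent (None). Origin on its axis at mid-length (the balance point); x points from butt end to bristles. Butt at x = -105 mm, round handle 13 mm thick to +43, steel ferrule 19 mm wide (y), 13 thick (z) to +73, pale bristles 21 wide, 10 thick to +105. Starts flat on a fixed 6 mm thick wooden palette board.
- brush6_butt (a point): Butt end of the white brush's handle, on its axis.

How it is judged (in metres and radians):
On the way, in this order (a step that is already met when the one before it is completed fails the run):
1. the brush washer stands upright on the cork mat (horizontal distance between washer and mat below 0.028 m and z of washer in the frame of mat between 0.003 and 0.01 m and angle between washer's own z axis and vertical below 0.1 rad and contact force between the fingers and washer below 0.5 N), for 0.2 s.
2. the painted canvas stands on the easel's ledge, leaning against the frame, painted side to the front (angle between the z axis of painting and the z axis of easel_frame, either way round below 0.12 rad and angle between the y axis of painting and the y axis of easel_frame, either way round below 0.12 rad and z of painting in the frame of easel_frame between -0.004 and 0.008 m and y of painting in the frame of easel_frame between -0.05 and 0.05 m and x of painting_face in the frame of easel_frame between -0.024 and -0.0105 m and contact force between the fingers and painting below 0.5 N), for 0.2 s.
At the end, for the whole second after the job is handed in: Washer upright on the mat (centres within 28 mm); painted canvas down on the ledge within 50 mm of its middle, painted side to the front, along the frame within 7 degrees; crock upright, each brush in it, bristles up, butt within 60 mm of its underside, leaning under 46 degrees; all at rest (horizontal distance between washer and mat below 0.028 m and z of washer in the frame of mat between 0.003 and 0.01 m and angle between each of washer, crock's own z axis and vertical below 0.1 rad and linear speed of each of washer, painting below 0.02 m/s and angle between the z axis of painting and the z axis of easel_frame, either way round below 0.12 rad and angle between the y axis of painting and the y axis of easel_frame, either way round below 0.12 rad and z of painting in the frame of easel_frame between -0.004 and 0.008 m and y of painting in the frame of easel_frame between -0.05 and 0.05 m and x of painting_face in the frame of easel_frame between -0.024 and -0.0105 m and angle between each of brush1, brush2, brush3, brush4, brush5, brush6's own x axis and vertical below 0.8 rad and horizontal distance between each of brush1_butt, brush2_butt, brush3_butt, brush4_butt, brush5_butt, brush6_butt and crock below 0.045 m and z of brush1_butt in the frame of crock between 0 and 0.06 m and linear speed of each of brush1, brush2, brush3, brush4, brush5, brush6 below 0.03 m/s and z of brush2_butt in the frame of crock between 0 and 0.06 m and z of brush3_butt in the frame of crock between 0 and 0.06 m and z of brush4_butt in the frame of crock between 0 and 0.06 m and z of brush5_butt in the frame of crock between 0 and 0.06 m and z of brush6_butt in the frame of crock between 0 and 0.06 m); the robot touches nothing.
It fails at once if the spray can is shifted by more than 30 mm or knocked over (distance of fixative from where it was at the start of the episode above 0.03 m or angle between fixative's own z axis and vertical above 0.4 rad).
It fails at once if the green jar is shifted by more than 30 mm or knocked over (distance of jar from where it was at the start of the episode above 0.03 m or angle between jar's own z axis and vertical above 0.4 rad).
It fails at once if the saucer is shifted by more than 30 mm or knocked over (distance of saucer from where it was at the start of the episode above 0.03 m or angle between saucer's own z axis and vertical above 0.4 rad).
It fails at once if the blank canvas is shifted by more than 30 mm or knocked over (distance of blank from where it was at the start of the episode above 0.03 m or angle between blank's own z axis and vertical above 0.4 rad).
It fails at once if the washer is dropped or banged down on the mat (over 90 N) (contact force between washer and mat above 90 N).
Of brush1, brush2, brush3, brush4, brush5, brush6 only 4 to 6 are there at a start; the rules pass over those that are not, and their reading is None.
At some moment in a run one of washer, crock may be knocked a few centimetres aside while the robot is not near it.
It also fails if it takes over 210 s, if anything falls off the work surface, if the arm or the gripper's body presses on something with over 40 N, if the wrist force passes 120 N, or if a joint passes its speed limit or range.

### The arm

A 6-joint arm with a two-finger parallel gripper is mounted at the origin on the work surface. World frame = base frame: x ahead of the robot, y to its left, z up, the work surface at z = 0. Lengths are in mm, angles in rad, forces in N, time in s.
With the tool pointing down it reaches from about 275 to 1000 mm from the base axis. Payload 8.4 kg.
Tool frame: the origin (TCP) lies between the finger pads; the fingertips stand 17 mm ahead of it and the grasp point (between the pads) lies 2 mm behind it; z points along the fingers, y is the line along which they close (so a half turn about z gives the same grasp; the last joint's range is limited). The gripper opens to 85 mm and grips with 20 to 120 N. Pads are 22 mm wide; open, the fingers measure 114 mm over their backs; the gripper's body (76 mm by 85 mm) begins 54 mm behind the grasp point. The pads swing forward as they close: fully open they stand 13 mm farther back than shut.
Start: joints at [1.347, 0.353, 1.633, -0, 1.155, -0.002], TCP at [137.489, 609.692, 220.181] pointing down, gripper open.
Joint ranges: [-2.63, 2.63], [-0.92, 2.1], [0.06, 2.66], [-1.3, 4.44], [0, 2.69], [-3.02, 3.02]. Speed limits (rad/s): [2.22, 2.22, 2.79, 3.14, 3.14, 3.14].

### API

Orientations are given as [roll, pitch, yaw] about the fixed x, y, z axes, in that order (R = Rz(yaw) Ry(pitch) Rx(roll)).
In Python, from rig import sense, grab_frame, sign_off gives the robot as it stands. The module is installed in compiled form; this text tells all that it offers.
- The arm moves only by the tool send_rows, never from a script. Its argument "moves" is a list that holds one entry, the list of rows, each a list of 7 numbers: the shift along the world's x, y, z in m, then the turn, a rotation vector about the world's x, y, z in rad, then the opening, from -1 (shut) to 1 (fully open). In form: [[[dx, dy, dz, rx, ry, rz, jaw], ...]]. A call has 1 to 10 rows; each row shifts and turns the commanded pose from where the row before left it; what a row does not reach is not made up. A row lasts 1/10 s, in which the tool goes at most 50 mm and 8.59 degrees, less where a joint would pass 70% of its speed; a pose out of reach is approached as far as the arm can. A call with a gripper value outside its range is refused whole. The fingers move at their own pace and stop on an object; "grip_force" is the grip in N (left out, the last holds). Time passes only in rows, so rows that do not move let the fingers close. It gives the time, the measured TCP pose, the force, the opening and the grip force at its end, in the units of the state.
- sense(): the state, without advancing time (a new reading comes with each control period).
- grab_frame(name): name is "scene" or "top" or "wrist"; returns a dict with "img" (480x640x3 uint8, red, green, blue), "mtx" (3x3 intrinsics, pixels), "rvec" (rotation vector, rad) and "tvec" (3), from world to camera coordinates, as OpenCV has them; the wrist camera has in their place "T_tool_cam" (4x4, takes a point from camera to tool coordinates, whose origin is the TCP and whose axes are the flange's). Camera axes: x right, y down, z forward; pixel columns grow to the right and rows downward; lengths in mm; the calibration is good to about 2 mm. A picture is of the moment at which its call begins: read the wrist's pose just before it. There is no depth.
- sign_off(): hands the job in; it is judged then, once.
The state is a dict: "clock": time; "qpos": joint angles; "qvel": joint speeds; "joint_efforts": joint torques, N m; "eef_pos": TCP position; "tcp_rot": TCP orientation; "contact_force": force on the tool from outside, world axes, zero at the start; "wrist_torque": the same for the moment, N m; "opening": opening from 0.0 (shut) to 1.0 (fully open); "grasp_force": force on a finger pad.
Only numpy, scipy, OpenCV 4.12 (cv2) and the standard library are available. Lean on these libraries where they do the work, as an engineer would, in place of code of your own. Each camera call takes 0.05 s, during which the arm holds its last target. There are 200 camera calls.

## Working session

There is one attempt and no reset: what is moved stays moved. The work goes in short steps, Python scripts to look and compute and a tool call to move; the robot and the scene stay as the last step left them, time stands still between calls to the robot, and variables do not carry over. Pictures are saved under pics/ and viewed, at most 14 in all, crops included, and the job is handed in when it is done.

Besides the shell and the picture viewer there is one more tool, called after ">>>" as name(argument=value, ...) on one line, values as JSON. send_rows: Moves the arm, as the interface text tells. Its arguments: {"type":"object","properties":{"moves":{"type":"array"},"grip_force":{"type":"number"}},"required":["moves"]}

```bash
mkdir -p pics
cat > h.py <<'E'
import numpy as np, cv2, json
from scipy.spatial.transform import Rotation as R
from rig import sense, grab_frame, sign_off
def cam(f):
    if 'rvec' in f:
        Rm=cv2.Rodrigues(np.array(f['rvec'],float))[0]; t=np.array(f['tvec'],float).ravel()
        return np.array(f['mtx']),Rm,t
    s=f['state']; T=np.eye(4); T[:3,:3]=R.from_euler('xyz',s['tcp_rot']).as_matrix(); T[:3,3]=s['eef_pos']
    M=np.linalg.inv(T@np.array(f['T_tool_cam'])); return np.array(f['mtx']),M[:3,:3],M[:3,3]
def grab(n,save=None):
    s=sense(); f=grab_frame(n); f['state']=s
    if save: cv2.imwrite('pics/'+save,f['img'][:,:,::-1])
    return f
def ray(f,p,z):
    K,Rm,t=cam(f); o=-Rm.T@t; d=Rm.T@np.linalg.inv(K)@np.array([p[0],p[1],1.]); return o+d*(z-o[2])/d[2]
def proj(f,P):
    K,Rm,t=cam(f); c=(Rm@np.atleast_2d(P).T).T+t; q=(K@c.T).T; return q[:,:2]/q[:,2:]
E
python3 - <<'E'
from h import *
import pickle
print(sense())
for n in('scene','top','wrist'):
    f=grab(n,n+'0.png'); pickle.dump(f,open(n+'0.pkl','wb')); K,Rm,t=cam(f); print(n,K.round(0).tolist(),(-Rm.T@t).round(0),Rm.round(2).tolist())
E
```

```text
{'clock': 0.0, 'qpos': array([ 1.34657832e+00,  3.53656461e-01,  1.63416451e+00, -1.28488922e-05,
        1.15521180e+00, -2.39485590e-03]), 'qvel': array([ 0.00054131, -0.00121307,  0.00054604,  0.00043033, -0.00077986,
        0.0003536 ]), 'joint_efforts': array([ 1.26798572e-03, -6.05269575e+01, -3.42061508e+01,  6.07464312e-05,
        9.59143013e-03, -8.84466772e-06]), 'eef_pos': array([137.3917326 , 609.18403257, 219.44351233]), 'tcp_rot': array([-3.14015251e+00,  8.29880712e-06,  2.91977470e+00]), 'contact_force': array([ 0.82300425,  0.06048443, -0.68754471]), 'wrist_torque': array([-0.01267056,  0.00028013,  0.02277322]), 'grasp_force': 0.0, 'opening': 0.9994651436687965}
scene [[497.0, 0.0, 324.0], [0.0, 497.0, 239.0], [0.0, 0.0, 1.0]] [1218. -253. 1102.] [[0.33, 0.94, -0.0], [0.8, -0.28, -0.53], [-0.51, 0.17, -0.85]]
top [[488.0, 0.0, 322.0], [0.0, 488.0, 235.0], [0.0, 0.0, 1.0]] [ 373.  -22. 1214.] [[-0.05, -1.0, 0.0], [-0.98, 0.05, -0.21], [0.21, -0.01, -0.98]]
wrist [[403.0, 0.0, 315.0], [0.0, 403.0, 238.0], [0.0, 0.0, 1.0]] [ 57. 629. 372.] [[0.22, 0.98, -0.0], [0.92, -0.21, 0.32], [0.31, -0.07, -0.95]]
```

View pics/scene0.png

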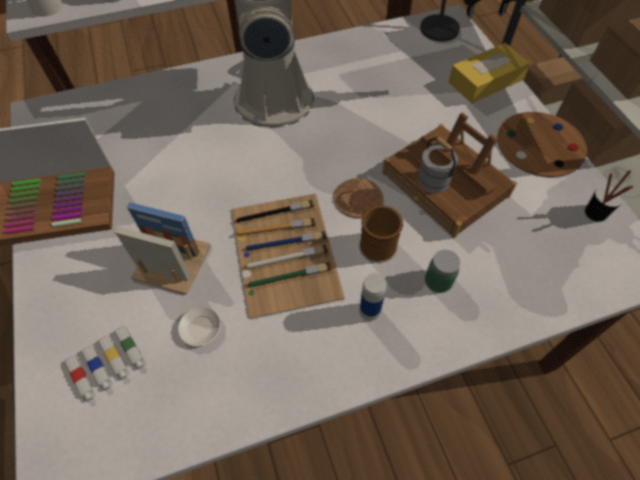

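View pics/top0.png

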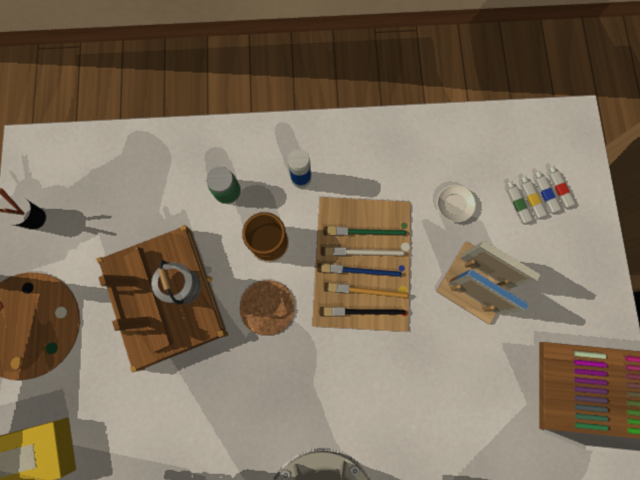

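The scene view shows 5 brushes (black, ochre, blue, white, green; no red) on the palette. The painting is the rear canvas (160,225) with its face towards the camera. In the top view, the washer is at (172,283), the mat at (267,307), the crock at (265,236) and the painting's blue edge at about (495,288).

Run:
```python
from h import *
import pickle
f=pickle.load(open('top0.pkl','rb')); im=f['img'][:,:,::-1]
a=cv2.resize(im[215:375,90:300],None,fx=3.6,fy=3.6,interpolation=cv2.INTER_CUBIC)[:576]
cv2.imwrite('pics/c1.png',a)
b=cv2.resize(im[190:335,310:545],None,fx=3.4,fy=3.4,interpolation=cv2.INTER_CUBIC)
cv2.imwrite('pics/c2.png',b)
print(a.shape,b.shape,proj(f,[137,609,220]),proj(pickle.load(open('scene0.pkl','rb')),[137,609,220]))
hsv=cv2.cvtColor(im,cv2.COLOR_BGR2HSV)
pal=np.zeros(im.shape[:2],np.uint8); pal[200:330,315:412]=1
rack=np.zeros_like(pal); rack[235:330,440:545]=1
m=cv2.inRange(hsv,(95,100,60),(115,255,255))
for nm,reg in(('blueb',pal),('paint',rack)):
    k=m*reg; pts=cv2.findNonZero(k); print(nm,len(pts),cv2.minAreaRect(pts),cv2.boxPoints(cv2.minAreaRect(pts)).round(1).tolist())
for uv,z,n in(((267,307),6,'mat'),((265,233),115,'crock'),((172,283),157,'lid'),((495,288),172,'paint')): print(n,ray(f,uv,z).round(0))
```

```text
(576, 756, 3) (493, 799, 3) [[ -7.04125497 487.59593326]] [[482.36065293  21.97566885]]
blueb 238 ((373.0, 270.5), (9.0, 60.0), 90.0) [[343.0, 266.0], [403.0, 266.0], [403.0, 275.0], [343.0, 275.0]]
paint 355 ((494.2177429199219, 287.2873229980469), (74.37948608398438, 11.744131088256836), 24.829345703125) [[458.0, 277.0], [462.8999938964844, 266.29998779296875], [530.4000244140625, 297.6000061035156], [525.5, 308.20001220703125]]
mat [460. 109.   6.]
crock [622.  96. 115.]
lid [512. 297. 157.]
paint [ 462. -397.  172.]
```

View pics/c1.png

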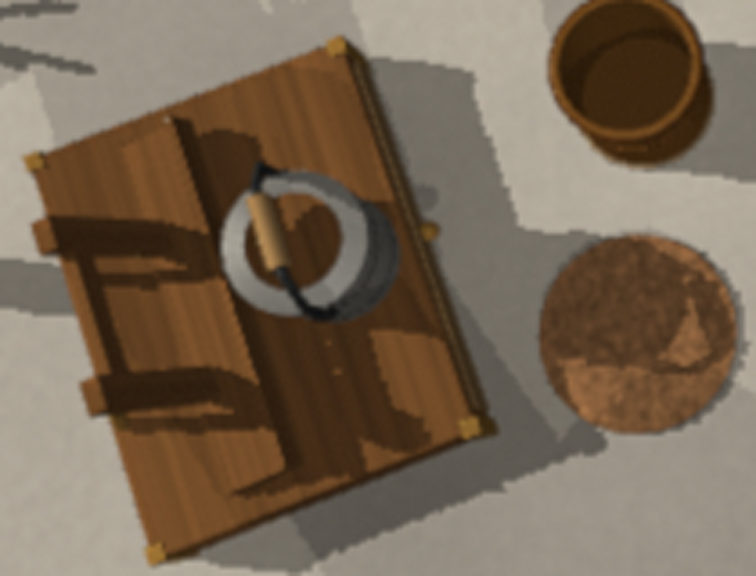

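View pics/c2.png

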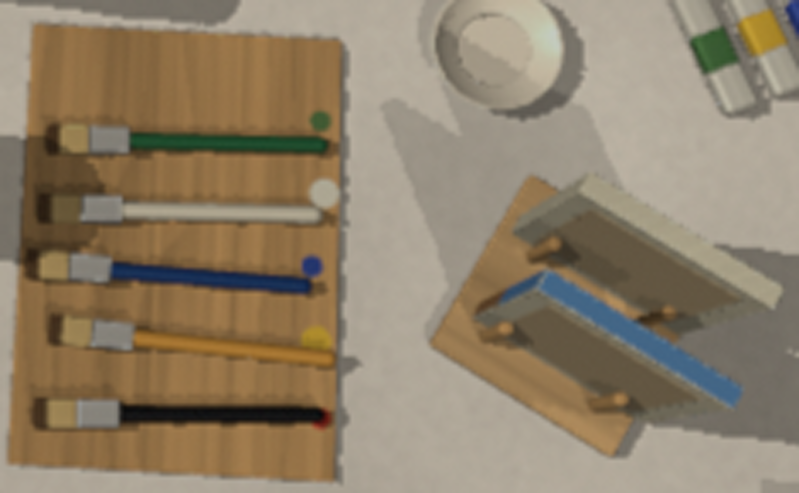

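Crop 1 shows the washer bar running from about (258,195) to (275,268) and the box corners at (335,47), (470,428), (155,553) and (35,160). Crop 2 shows the brushes with bristles to the left, and the painting's top edge running from about (537,278) to (738,398).

Run:
```python
from h import *
import pickle
f=pickle.load(open('top0.pkl','rb'))
c1=lambda u,v:(90+u/3.6,215+v/3.6); c2=lambda u,v:(310+u/3.4,190+v/3.4)
def seg(n,a,b,z):
    A=ray(f,a,z)[:2];B=ray(f,b,z)[:2];d=B-A; print(n,A.round(0),B.round(0),'mid',((A+B)/2).round(1),'len %.0f ang %.1f'%(np.hypot(*d),np.degrees(np.arctan2(d[1],d[0]))))
seg('bar',c1(258,195),c1(275,268),203)
P=[c1(335,47),c1(470,428),c1(155,553),c1(35,160)]
C=np.array([ray(f,p,60)[:2] for p in P]); print('easel c',C.mean(0).round(1))
seg('front',P[0],P[1],60); seg('side',P[0],P[3],60); seg('side2',P[1],P[2],60)
seg('paint',c2(537,278),c2(738,398),172)
seg('blank',c2(592,184),c2(777,296),172)
for n,a,b in(('green',(50,137),(327,145)),('white',(40,207),(322,214)),('blue',(30,265),(310,286)),('ochre',(52,330),(333,358)),('black',(35,411),(325,415))): seg(n,c2(*b),c2(*a),12.5)
print('mat',ray(f,c1(639,334),6).round(1),'crock',ray(f,c1(627,67),115).round(1),'lid',ray(f,c1(295,243),157).round(1))
print('can',ray(f,(300,158),150).round(0),'jar',ray(f,(222,178),100).round(0),'saucer',ray(f,(457,203),15).round(0))
```

```text
bar [536. 305.] [493. 294.] mid [514.7 299.6] len 44 ang -166.4
easel c [495.5 356.3]
front [657. 301.] [400. 212.] mid [528.8 256.5] len 272 ang -161.1
side [657. 301.] [591. 499.] mid [624.1 400. ] len 210 ang 108.5
side2 [400. 212.] [333. 413.] mid [366.8 312.6] len 211 ang 108.5
paint [ 500. -343.] [ 418. -459.] mid [ 458.8 -401.1] len 142 ang -125.1
blank [ 558. -385.] [ 480. -493.] mid [ 519.  -439.1] len 133 ang -125.9
green [ 626. -248.] [644. -43.] mid [ 635.1 -145.8] len 206 ang 85.2
white [ 575. -240.] [591. -33.] mid [ 583.1 -136.4] len 207 ang 85.4
blue [ 522. -226.] [549. -23.] mid [ 535.5 -124.9] len 205 ang 82.5
ochre [ 469. -238.] [501. -37.] mid [ 484.9 -137.5] len 204 ang 81.2
black [ 429. -229.] [443. -21.] mid [ 436.1 -125.1] len 208 ang 86.1
mat [458.2 107.6   6. ] crock [620.4  98.4 115. ] lid [513.2 296.9 157. ]
can [787.   7. 150.] jar [766. 197. 100.] saucer [ 696. -384.   15.]
```

>>> send_rows(moves=[[[0.02,-0.01,0.03,0,0,0.046,1],[0.03,-0.03,0.03,0,0,0.046,1],[0.04,-0.03,0.02,0,0,0.046,1],[0.04,-0.03,0.01,0,0,0.046,1],[0.04,-0.03,0,0,0,0.046,1],[0.04,-0.03,0,0,0,0.046,1],[0.04,-0.03,0,0,0,0.046,1],[0.04,-0.03,0,0,0,0.046,1],[0.04,-0.03,0,0,0,0.046,1],[0.035,-0.03,0,0,0,0.046,1]]])

```text
clock: 1.15
eef_pos: [499.4, 331.9, 307.3]
tcp_rot: [-3.142, 0.0, -2.902]
contact_force: [1.0, 0.4, 0.5]
opening: 1.002
grasp_force: 0.0
```

>>> send_rows(moves=[[[0.01,-0.03,0,0,0,0,1],[0,0,0,0,0,0,1],[0,0,0,0,0,0,1]]])

```text
clock: 1.45
eef_pos: [507.8, 303.0, 307.2]
tcp_rot: [3.141, -0.001, -2.905]
contact_force: [-0.1, 1.2, -0.1]
opening: 1.002
grasp_force: 0.0
```

Run:
```python
from h import *
import pickle
s=sense(); print(s['qpos'].round(3))
f=grab('wrist','w1.png'); pickle.dump(f,open('w1.pkl','wb')); s=f['state']; print(s['clock'],s['eef_pos'].round(1),s['tcp_rot'].round(3))
print(proj(f,[[515,300,203],[536,305,203],[493,294,203]]).round(0).tolist())
```

```text
[ 0.535  0.231  1.606  0.     1.306 -1.272]
1.45 [507.8 303.  307.2] [ 3.141e+00 -1.000e-03 -2.905e+00]
[[306.0, 240.0], [307.0, 270.0], [305.0, 207.0]]
```

View pics/w1.png

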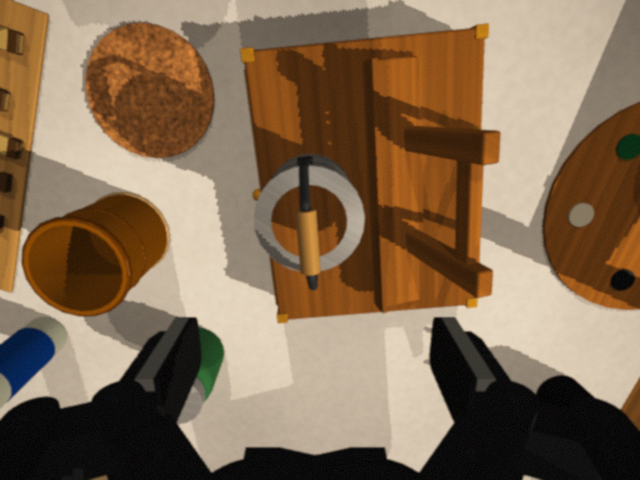

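The wrist view shows the bar from (308,212) to (311,275), about 3 mm from the prediction. Descending to grasp it.

>>> send_rows(moves=[[[0.01,-0.001,-0.04,0,0,0,1],[0,0,-0.035,0,0,0,1],[0,0,-0.025,0,0,0,1],[0,0,-0.005,0,0,0,1],[0,0,0,0,0,0,-1],[0,0,0,0,0,0,-1],[0,0,0,0,0,0,-1],[0,0,0,0,0,0,-1],[0,0,0,0,0,0,-1],[0,0,0,0,0,0,-1]]], grip_force=60)

```text
clock: 2.5
eef_pos: [517.9, 302.6, 202.9]
tcp_rot: [3.141, 0.001, -2.904]
contact_force: [0.2, -0.5, -0.1]
opening: -0.001
grasp_force: 0.0
```

>>> send_rows(moves=[[[0,0,0,0,0,0,-1],[0,0,0.02,0,0,0,-1],[0,0,0.03,0,0,0,-1],[0,0,0.02,0,0,0,-1]]])

```text
clock: 2.9
eef_pos: [518.1, 302.7, 274.1]
tcp_rot: [3.141, 0.001, -2.904]
contact_force: [0.4, 0.4, -0.1]
opening: -0.002
grasp_force: 0.0
```

Run:
```python
from h import *
import pickle
f=grab('top'); pickle.dump(f,open('t2.pkl','wb')); im=f['img'][:,:,::-1]
g=grab('wrist')
a=cv2.resize(im[215:375,90:290],None,fx=2,fy=2); b=cv2.resize(g['img'][:,:,::-1],(400,300))
o=np.zeros((320,800,3),np.uint8); o[:,:400]=a; o[:300,400:]=b
cv2.imwrite('pics/m2.png',o); pickle.dump(g,open('w2.pkl','wb'))
```

```text
(no output)
```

View pics/m2.png

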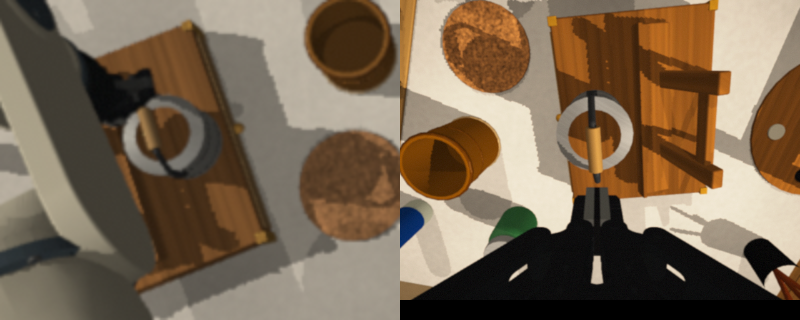

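Run:
```python
from h import *
import pickle
f=pickle.load(open('t2.pkl','rb')); g=pickle.load(open('w2.pkl','rb'))
tip=np.array([518,302.7,257]); bar=np.array([518,302,203.])
print('top tip',proj(f,tip),'bar',proj(f,bar)); print('wrist tip',proj(g,tip),'bar',proj(g,bar))
print(np.array(g['T_tool_cam']).round(2).tolist())
# triangulate bar centre: top (90+149/2,215+130/2); wrist ((595-400)*1.6,150*1.6)
for uv in((90+74.5,215+65),): print(ray(f,uv,203))
print(ray(g,((595-400)*1.6,155*1.6),203))
A=[proj(f,[495,356,60]),proj(g,[495,356,60])];print(A, proj(g,[458,108,6]))
```

```text
top tip [[153.78189118 274.33434671]] bar [[162.86744656 277.75529971]]
wrist tip [[311.97723226 282.11841229]] bar [[311.21474475 243.09545964]]
[[-0.0, -0.95, -0.32, 81.94], [1.0, -0.0, 0.0, 0.83], [-0.0, -0.32, 0.95, -152.59], [0.0, 0.0, 0.0, 1.0]]
[513.11853224 298.54525079 203.        ]
[520.92761071 303.18277183 203.        ]
[array([[159.11091558, 296.33520818]]), array([[374.69002458, 181.09034674]])] [[133.00961548  74.64137225]]
```

Run:
```python
from h import *
import pickle
f=pickle.load(open('t2.pkl','rb')); g=pickle.load(open('w2.pkl','rb'))
a=cv2.resize(f['img'][225:325,110:210,::-1],(400,400),interpolation=cv2.INTER_CUBIC)
b=cv2.resize(g['img'][160:400,200:440,::-1],(400,400))
cv2.imwrite('pics/m3.png',np.hstack([a,b]))
```

```text
(no output)
```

View pics/m3.png

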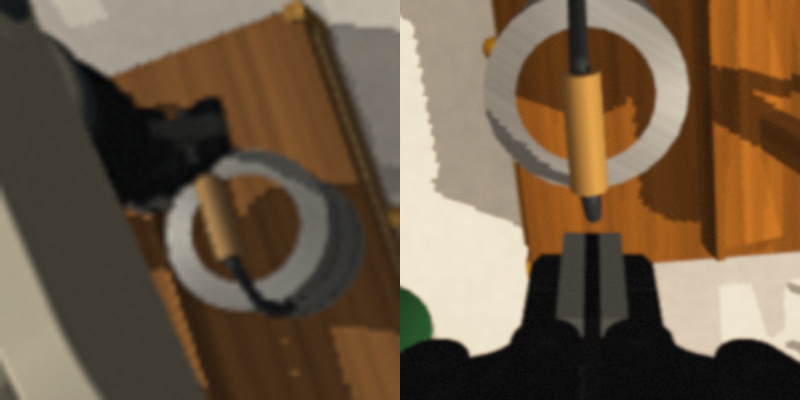

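Run:
```python
from h import *
import pickle
f=pickle.load(open('t2.pkl','rb')); g=pickle.load(open('w1.pkl','rb')); h=pickle.load(open('w2.pkl','rb'))
W=np.array([[400,212,60],[333,413,60],[591,499,60],[657,301,60],[458,108,6],[515,300,203]],float)
U=np.array([[247,54],[482,31],[472,302],[282,317],[150,90],[309.5,243]],float)
print((proj(g,W)-U).round(1).tolist())
ok,rv,tv=cv2.solvePnP(W,U,np.array(g['mtx']),None); Rm=cv2.Rodrigues(rv)[0]
K,R0,t0=cam(g); print('pnp pos',(-Rm.T@tv).ravel().round(0),'nominal',(-R0.T@t0).round(0),R.from_matrix(Rm@R0.T).as_rotvec(degrees=True).round(1))
print('res',(cv2.projectPoints(W,rv,tv,K,None)[0][:,0]-U).round(1).tolist())
# fingertips: rays
T=np.array(h['T_tool_cam']); d=T[:3,:3]@np.linalg.inv(np.array(h['mtx']))@[315,301,1]
for z in(0,8,17,25): print('tool pt on ray',(T[:3,3]+d*(z-T[2,3])/d[2]).round(1))
for z in(257,270,290): print('top ray',z,ray(f,(166,266),z).round(0))
import cv2
w=grab_frame('wrist'); print('x')
sc=grab('scene'); pickle.dump(sc,open('s2.pkl','wb')); print(proj(sc,[[518,303,257],[518,302,203],[518,303,274]]).round(0).tolist())
cv2.imwrite('pics/s2.png',cv2.resize(sc['img'][60:240,340:540,::-1],None,fx=3,fy=3,interpolation=cv2.INTER_CUBIC))
```

```text
[[-3.6, -3.6], [-2.7, -3.0], [-3.5, -1.0], [-1.1, -1.5], [-4.8, -0.0], [-3.1, -2.9]]
pnp pos [426. 284. 461.] nominal [428. 285. 460.] [0.1 0.3 0.2]
res [[0.2, -1.1], [0.6, -0.1], [-1.4, 0.9], [1.4, -0.6], [-0.7, 1.6], [-0.2, -0.3]]
tool pt on ray [2.3 1.  0. ]
tool pt on ray [-1.9  1.   8. ]
tool pt on ray [-6.6  1.  17. ]
tool pt on ray [-10.7   1.   25. ]
top ray 257 [533. 279. 257.]
top ray 270 [531. 275. 270.]
top ray 290 [528. 268. 290.]
x
[[450.0, 128.0], [445.0, 144.0], [452.0, 122.0]]
```

View pics/s2.png

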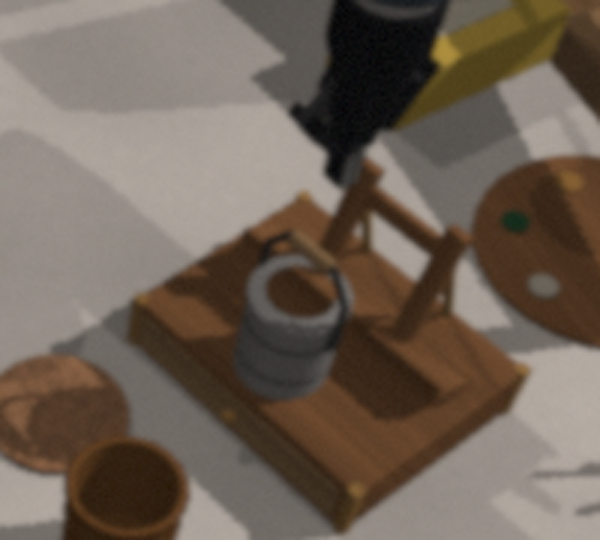

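The fingertips appear about 25 mm shorter than stated: at (455,120) in the scene view and (315,301) in the wrist view. They closed above the bar. I'll retry lower and watch the contact force.

>>> send_rows(moves=[[[0,0,0,0,0,0,1],[0,0,0,0,0,0,1],[0,0,-0.02,0,0,0,1],[0,0,-0.03,0,0,0,1],[0,0,-0.025,0,0,0,1],[0,0,-0.015,0,0,0,1],[0,0,-0.01,0,0,0,1],[0,0,0,0,0,0,1]]])

```text
clock: 3.9
eef_pos: [517.2, 302.2, 171.2]
tcp_rot: [-3.141, -0.002, -2.903]
contact_force: [0.5, 0.6, -0.5]
opening: 0.995
grasp_force: 0.0
```

Run:
```python
from h import *
g=grab('wrist'); s=g['state']; print(s['eef_pos'],s['contact_force'])
sc=grab('scene')
a=cv2.resize(sc['img'][90:190,390:490,::-1],(400,400),interpolation=cv2.INTER_CUBIC)
b=cv2.resize(g['img'][:,:,::-1],(400,400))
cv2.imwrite('pics/m4.png',np.hstack([a,b]))
```

```text
[517.15022065 302.24236279 171.1535359 ] [ 0.47338298  0.57508899 -0.45979807]
```

View pics/m4.png

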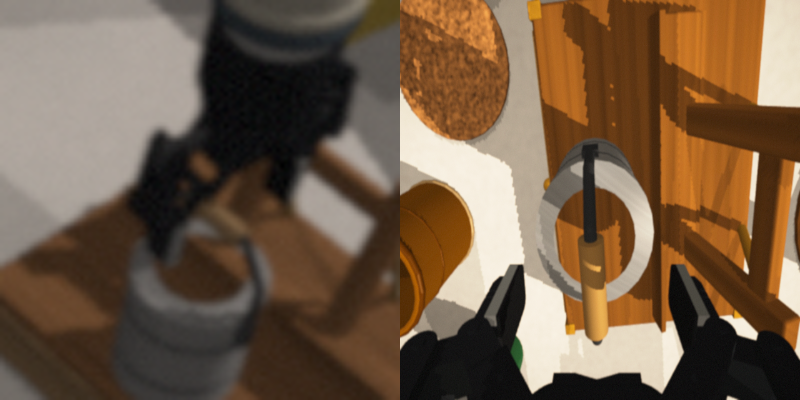

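The fingers straddle the bar (wrist crop bar from (590,240) to (595,345), with a finger on each side). Closing.

>>> send_rows(moves=[[[0,0,0,0,0,0,-1],[0,0,0,0,0,0,-1],[0,0,0,0,0,0,-1],[0,0,0,0,0,0,-1],[0,0,0,0,0,0,-1],[0,0,0,0,0,0,-1],[0,0,0,0,0,0,-1],[0,0,0,0,0,0,-1]]], grip_force=60)

```text
clock: 4.8
eef_pos: [517.8, 302.5, 172.7]
tcp_rot: [-3.141, 0.0, -2.903]
contact_force: [-3.0, -2.3, 5.0]
opening: 0.138
grasp_force: 57.8
```

>>> send_rows(moves=[[[0,0,0.01,0,0,0,-1],[0,0,0.02,0,0,0,-1],[0,0,0.02,0,0,0,-1],[-0.004,-0.015,0,0,0,0,-1],[-0.009,-0.03,0,0,0,0,-1],[-0.009,-0.03,0,0,0,0,-1],[-0.009,-0.03,0,0,0,0,-1],[-0.009,-0.03,0,0,0,0,-1],[-0.009,-0.03,0,0,0,0,-1],[-0.009,-0.025,0,0,0,0,-1]]])

```text
clock: 5.8
eef_pos: [457.8, 110.2, 221.2]
tcp_rot: [-3.141, -0.002, -2.904]
contact_force: [-0.0, -0.1, -3.4]
opening: 0.143
grasp_force: 58.0
```

>>> send_rows(moves=[[[0,0,0,0,0,0,-1],[0,0,-0.03,0,0,0,-1],[0,0,-0.03,0,0,0,-1],[0,0,-0.025,0,0,0,-1],[0,0,0,0,0,0,-1],[0,0,0,0,0,0,-1]]])

```text
clock: 6.4
eef_pos: [459.2, 112.4, 137.2]
tcp_rot: [3.142, -0.002, -2.903]
contact_force: [0.0, -0.4, -3.3]
opening: 0.141
grasp_force: 58.2
```

Run:
```python
from h import *
import pickle
g=grab('wrist'); s=g['state']; print(s['eef_pos'],s['contact_force'],s['opening'],s['tcp_rot'])
t=grab('top'); pickle.dump(t,open('t3.pkl','wb'))
a=cv2.resize(t['img'][200:360,130:330,::-1],(500,400),interpolation=cv2.INTER_CUBIC)
b=cv2.resize(g['img'][:,:,::-1],(300,225)); o=np.zeros((400,800,3),np.uint8); o[:,:500]=a;o[:225,500:]=b
cv2.imwrite('pics/m5.png',o)
```

```text
[459.17550074 112.36049766 137.24465195] [ 0.01584655 -0.3541384  -3.25376346] 0.1408109214686374 [ 3.14157533e+00 -1.51218692e-03 -2.90334655e+00]
```

View pics/m5.png

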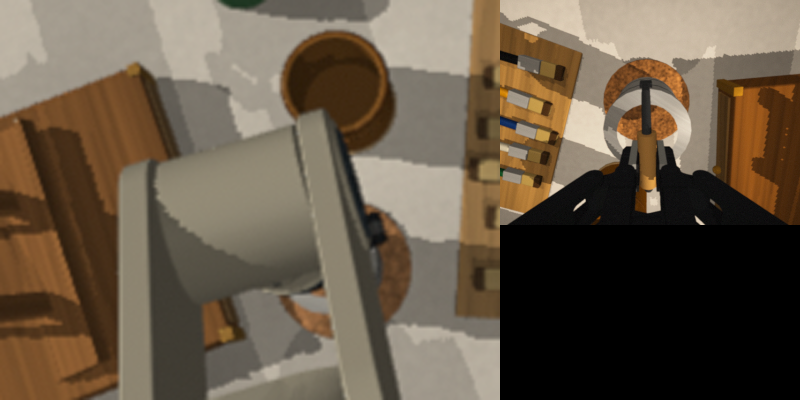

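The washer hangs upright over the mat. Lowering gently.

>>> send_rows(moves=[[[0,0,-0.006,0,0,0,-1],[0,0,-0.005,0,0,0,-1],[0,0,-0.003,0,0,0,-1],[0,0,-0.002,0,0,0,-1],[0,0,-0.001,0,0,0,-1],[0,0,0,0,0,0,-1]]])

```text
clock: 7.1
eef_pos: [459.7, 112.5, 120.3]
tcp_rot: [-3.142, -0.0, -2.903]
contact_force: [-0.2, -0.1, -3.9]
opening: 0.138
grasp_force: 58.3
```

>>> send_rows(moves=[[[0,0,-0.001,0,0,0,-1],[0,0,-0.001,0,0,0,-1],[0,0,0,0,0,0,-1]]])

```text
clock: 7.4
eef_pos: [460.1, 112.6, 118.7]
tcp_rot: [-3.141, 0.001, -2.903]
contact_force: [-0.2, -0.2, -0.6]
opening: 0.144
grasp_force: 58.6
```

>>> send_rows(moves=[[[0,0,0,0,0,0,1],[0,0,0,0,0,0,1],[0,0,0,0,0,0,1],[0,0,0,0,0,0,1],[0,0,0,0,0,0,1],[0,0,0.03,0,0,0,1],[0,0,0.05,0,0,0,1],[0,0,0.05,0,0,0,1],[0,0,0.03,0,0,0,1]]])

```text
clock: 8.3
eef_pos: [460.7, 112.8, 282.2]
tcp_rot: [3.142, 0.004, -2.903]
contact_force: [0.6, 0.6, -0.3]
opening: 0.997
grasp_force: 0.0
```

>>> send_rows(moves=[[[0,-0.04,0,0,0,-0.14,1],[0,-0.04,0,0,0,-0.14,1],[0,-0.04,0,0,0,-0.14,1],[0,-0.04,0,0,0,-0.14,1],[0,-0.04,0,0,0,-0.14,1],[0,-0.04,0,0,0,-0.14,1],[0,-0.04,0,0,0,-0.14,1],[0,-0.04,0,0,0,-0.14,1],[0,-0.04,0,0,0,-0.14,1],[0,-0.04,0,0,0,-0.14,1]]])

```text
clock: 9.3
eef_pos: [459.4, -289.1, 278.5]
tcp_rot: [3.141, 0.0, 1.974]
contact_force: [1.0, 1.2, -0.9]
opening: 0.999
grasp_force: 0.0
```

>>> send_rows(moves=[[[0,-0.02,0,0,0,-0.14,1],[0,-0.02,0,0,0,-0.14,1],[0,-0.02,0,0,0,-0.14,1],[0,-0.02,0,0,0,-0.14,1],[0,-0.02,0,0,0,-0.14,1],[0,-0.01,0,0,0,-0.14,1],[0,0,0,0,0,-0.14,1],[0,0,0,0,0,-0.04,1],[0,0,0,0,0,0,1]]])

```text
clock: 10.2
eef_pos: [459.6, -397.5, 278.2]
tcp_rot: [-3.141, -0.0, 0.959]
contact_force: [-0.7, 0.3, -0.6]
opening: 1.002
grasp_force: 0.0
```

Run:
```python
from h import *
import pickle
g=grab('wrist'); s=g['state']; print(s['clock'],s['eef_pos'],s['tcp_rot'],s['qpos'].round(2))
pickle.dump(g,open('w3.pkl','wb')); t=grab('top'); pickle.dump(t,open('t4.pkl','wb'))
m=cv2.inRange(cv2.cvtColor(g['img'],cv2.COLOR_RGB2HSV),(95,80,50),(115,255,255))
n,l,st,c=cv2.connectedComponentsWithStats(m); print(st[1:][st[1:,4]>300])
a=cv2.resize(t['img'][200:360,230:330,::-1],(250,400),interpolation=cv2.INTER_CUBIC)
b=cv2.resize(g['img'][:,:,::-1],(533,400))
cv2.imwrite('pics/m6.png',np.hstack([b,a]))
```

```text
10.2 [ 459.57707872 -397.50699651  278.20361088] [-3.14120527e+00 -4.83863950e-05  9.59127492e-01] [-0.72  0.28  1.61  0.    1.26 -0.1 ]
[[ 308  132   22  194 3798]
 [ 601  205   39   32  647]]
```

View pics/m6.png

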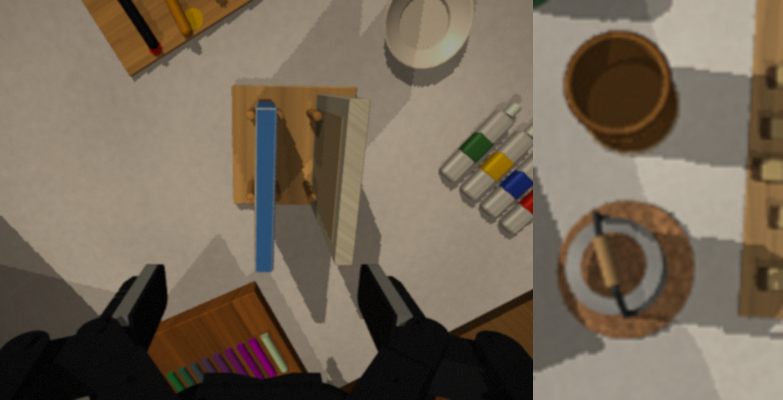

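The painting's top edge runs vertically in the wrist view at crop columns 256-275, and the blank is to its right. The washer stands on the mat.

Run:
```python
from h import *
import pickle
g=pickle.load(open('w3.pkl','rb')); s=g['state']
m=cv2.inRange(cv2.cvtColor(g['img'],cv2.COLOR_RGB2HSV),(95,80,50),(115,255,255))
n,l,st,c=cv2.connectedComponentsWithStats(m); i=1+np.argmax(st[1:,4])
r=cv2.minAreaRect(cv2.findNonZero((l==i).astype(np.uint8))); B=cv2.boxPoints(r); print(B.round(0).tolist())
W=np.array([ray(g,b,172)[:2] for b in B]); print(W.round(1).tolist(),'c',W.mean(0).round(1))
for i in range(4):
    d=W[(i+1)%4]-W[i]; print(np.hypot(*d).round(0),np.degrees(np.arctan2(d[1],d[0])).round(1))
y=s['tcp_rot'][2]; print('tool y ang',np.degrees(np.arctan2(-np.cos(y),np.sin(y))))
# washer on mat: lid centre in t4: crop (615,265) ; mat (627,268)
t=pickle.load(open('t4.pkl','rb')); k=lambda u,v:(230+(u-533)/2.5,200+v/2.5)
print('lid',ray(t,k(615,267),103),'mat',ray(t,k(627,269),6),'crock',ray(t,k(618,85),115))
```

```text
[[307.0, 325.0], [309.0, 132.0], [330.0, 132.0], [327.0, 325.0]]
[[413.8, -451.6], [494.3, -341.0], [504.7, -348.4], [426.0, -460.4]] c [ 459.7 -400.4]
137.0 54.0
13.0 -35.7
137.0 -125.1
15.0 144.2
tool y ang -35.04604270057148
lid [454.05864686 107.76131217 103.        ] mat [458.58603872 107.35718812   6.        ] crock [619.48077333  98.7767042  115.        ]
```

>>> send_rows(moves=[[[0,-0.003,0,0,0,0,0.1],[0,0,-0.03,0,0,0,0.1],[0,0,-0.04,0,0,0,0.1],[0,0,-0.03,0,0,0,0.1],[0,0,-0.02,0,0,0,0.1],[0,0,-0.01,0,0,0,0.1],[0,0,-0.009,0,0,0,0.1],[0,0,0,0,0,0,0.1]]], grip_force=40)

```text
clock: 11.1
eef_pos: [459.6, -400.4, 139.0]
tcp_rot: [-3.141, -0.0, 0.96]
contact_force: [-0.7, 0.1, -0.2]
opening: 0.548
grasp_force: 0.0
```

>>> send_rows(moves=[[[0,0,0,0,0,0,-1],[0,0,0,0,0,0,-1],[0,0,0,0,0,0,-1],[0,0,0,0,0,0,-1],[0,0,0,0,0,0,-1],[0,0,0,0,0,0,-1]]])

```text
clock: 11.7
eef_pos: [460.3, -401.0, 140.6]
tcp_rot: [3.14, 0.0, 0.96]
contact_force: [-0.1, 0.6, 5.4]
opening: 0.178
grasp_force: 41.0
```

Painting gripped. I'll lift it and take a close-up of the ledge from the stored frames.

>>> send_rows(moves=[[[0,0,0.02,0,0,0,-1],[0,0,0.04,0,0,0,-1],[0,0,0.05,0,0,0,-1],[0,0,0.05,0,0,0,-1],[0,0,0.05,0,0,0,-1],[0,0,0.03,0,0,0,-1],[0,0,0,0,0,0,-1]]])

```text
clock: 12.4
eef_pos: [461.1, -401.6, 385.0]
tcp_rot: [3.133, 0.001, 0.96]
contact_force: [0.5, -0.9, -2.0]
opening: 0.177
grasp_force: 40.0
```

Run:
```python
from h import *
import pickle
w=pickle.load(open('w1.pkl','rb'))['img']; s=pickle.load(open('scene0.pkl','rb'))['img']
a=cv2.resize(w[40:320,360:510],None,fx=2,fy=2,interpolation=cv2.INTER_CUBIC)
b=cv2.resize(s[110:220,410:510],None,fx=5,fy=5,interpolation=cv2.INTER_CUBIC)
o=np.zeros((600,800,3),np.uint8); o[:560,:300]=a; o[:550,300:]=b
cv2.imwrite('pics/m7.png',o[:,:,::-1])
```

```text
(no output)
```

View pics/m7.png

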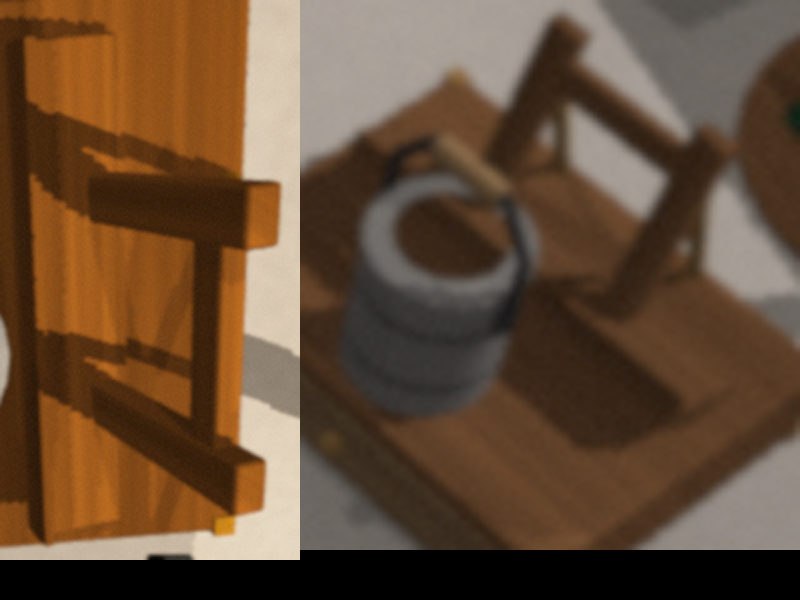

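Upright bases show at w1 (405,135) and (406,231) and upright tops at (483,148) and (478,281). The lip's front edge runs from (372,59) to (384,311); its near end in the scene view is about (487,190).

Run:
```python
from h import *
import pickle
w=pickle.load(open('w1.pkl','rb')); s=pickle.load(open('scene0.pkl','rb')); t=pickle.load(open('top0.pkl','rb'))
ec=np.array([495.5,356.3]); a=np.radians(108.7); ex=np.array([np.cos(a),np.sin(a)]); ey=np.array([-ex[1],ex[0]])
def P(f): K,Rm,tt=cam(f); return K@np.c_[Rm,tt]
def tri(n,f,p,g,q):
    X=cv2.triangulatePoints(P(f),P(g),np.array(p,float),np.array(q,float)).ravel(); X=X[:3]/X[3]
    print(n,X.round(0),'easel',((X[:2]-ec)@ex).round(0),((X[:2]-ec)@ey).round(0),X[2].round(0),'reproj',(proj(f,X)-p).round(1),(proj(g,X)-q).round(1))
tri('top mid w/t',w,(481,215),t,(112,302.5))
tri('lip end w/s',w,(384,311.5),s,(487,190))
tri('baseB w/s',w,(406,231),s,(471,169))
tri('topB w/s',w,(478,281.5),s,(490,137))
for z in(65,75,85,95):
    r=lambda p:((ray(w,p,z)[:2]-ec)@np.c_[ex,ey]).round(0)
    print(z,'lip ends',r((372,59)),r((384,311.5)),'bases',r((405,135)),r((406,231)),'tops@+111',[((ray(w,p,z+111)[:2]-ec)@np.c_[ex,ey]).round(0) for p in((483.5,148),(478,281.5))])
```

```text
top mid w/t [471. 405. 206.] easel 54.0 7.0 206.0 reproj [[-2.4  0.9]] [[-0.4  0.3]]
lip end w/s [610. 401.  91.] easel 6.0 -123.0 91.0 reproj [[-0.7 -0.5]] [[ 0.2 -0.1]]
baseB w/s [525. 403.  78.] easel 34.0 -43.0 78.0 reproj [[0.9 0.7]] [[-0.3  0. ]]
topB w/s [522. 430. 187.] easel 61.0 -48.0 187.0 reproj [[-2.5 -1.6]] [[ 0.5 -0.2]]
65 lip ends [  9. 119.] [  10. -138.] bases [37. 49.] [ 36. -47.] tops@+111 [array([68., 46.]), array([ 68., -55.])]
75 lip ends [  7. 118.] [   9. -132.] bases [35. 50.] [ 34. -43.] tops@+111 [array([64., 48.]), array([ 64., -50.])]
85 lip ends [  6. 117.] [   7. -127.] bases [33. 51.] [ 32. -40.] tops@+111 [array([60., 49.]), array([ 60., -45.])]
95 lip ends [  5. 116.] [   6. -121.] bases [31. 52.] [ 30. -37.] tops@+111 [array([56., 51.]), array([ 56., -40.])]
```

The frame origin comes out at about (484,389,76), consistent across views. Carrying the painting over now.

>>> send_rows(moves=[[[0,0.02,0,0,0,-0.03,-1],[0,0.04,0,0,0,-0.03,-1],[0,0.043,0,0,0,-0.03,-1],[0,0.043,0,0,0,-0.03,-1],[0,0.043,0,0,0,-0.03,-1],[0,0.043,0,0,0,-0.03,-1],[0,0.043,0,0,0,-0.03,-1],[0,0.043,0,0,0,-0.03,-1],[0,0.043,0,0,0,-0.03,-1],[0,0.043,0,0,0,-0.03,-1]]])

```text
clock: 13.4
eef_pos: [458.7, 5.2, 378.1]
tcp_rot: [-3.141, 0.001, 0.658]
contact_force: [1.8, -0.5, -1.1]
opening: 0.182
grasp_force: 39.9
```

>>> send_rows(moves=[[[0,0.043,0,0,0,-0.03,-1],[0,0.043,0,0,0,-0.03,-1],[0,0.043,0,0,0,-0.03,-1],[0,0.043,0,0,0,-0.03,-1],[0,0.043,0,0,0,-0.03,-1],[0,0.043,0,0,0,-0.03,-1],[0,0.043,0,0,0,-0.03,-1],[0,0.043,0,0,0,-0.03,-1],[0,0.043,0,0,0,-0.03,-1],[0,0.04,0,0,0,-0.03,-1]]])

```text
clock: 14.4
eef_pos: [458.9, 432.1, 377.6]
tcp_rot: [3.141, 0.002, 0.359]
contact_force: [1.0, 0.2, -1.1]
opening: 0.178
grasp_force: 40.0
```

>>> send_rows(moves=[[[0,0.01,0,-0.083,-0.028,-0.033,-1],[0,0,0,-0.083,-0.028,0,-1],[0,0,0,-0.082,-0.028,0,-1],[0,0,0,0,0,0,-1],[0,0,0,0,0,0,-1]]])

```text
clock: 14.9
eef_pos: [459.2, 440.8, 377.9]
tcp_rot: [2.881, 0.004, 0.328]
contact_force: [0.1, -0.0, -2.0]
opening: 0.177
grasp_force: 40.0
```

```bash
cat > pl.py <<'E'
from h import *
def pl(off=-13,up=0):
    ec=np.array([495.5,356.3,0]); a=np.radians(108.7); ex=np.array([np.cos(a),np.sin(a),0]); c,s_=np.cos(np.radians(15)),np.sin(np.radians(15))
    fx=c*ex+[0,0,-s_]; fz=s_*ex+[0,0,c]; fy=np.cross(fz,fx); O=ec+34.5*ex+[0,0,76]
    s=sense(); Rm=R.from_euler('xyz',s['tcp_rot']).as_matrix()
    want=np.c_[np.cross(-fx,-fz),-fx,-fz]   # tool y=-fx, z=-fz
    print('rotvec',R.from_matrix(want@Rm.T).as_rotvec().round(3),'TCP',s['eef_pos'].round(1),'F',s['contact_force'].round(1),'q',s['qpos'].round(2))
    p=s['eef_pos']+128.6*Rm[:,2]-O; print('painting in frame',[(p@v).round(1) for v in(fx,fy,fz)])
    print('target TCP',(O+off*fx+(128.6+up)*fz).round(1),'delta',(O+off*fx+(128.6+up)*fz-s['eef_pos']).round(1))
E
python3 -c "
from pl import *
pl(-13,150)
t=grab('top','tt.png')"
```

```text
rotvec [ 0.    -0.004 -0.001] TCP [459.2 440.8 377.9] F [ 0.1 -0.  -2. ] q [ 0.88  0.35  1.32 -0.22  1.61  2.13]
painting in frame [np.float64(-22.8), np.float64(7.7), np.float64(177.8)]
target TCP [465.3 445.4 348.5] delta [  6.2   4.6 -29.4]
```

>>> send_rows(moves=[[[0.006,0.005,-0.03,0,0,0,-1],[0.003,-0.01,-0.039,0,0,0,-1],[0.003,-0.01,-0.039,0,0,0,-1],[0.003,-0.01,-0.038,0,0,0,-1],[0,0,0,0,0,0,-1],[0,0,0,0,0,0,-1]]])

```text
clock: 15.55
eef_pos: [475.2, 415.0, 234.4]
tcp_rot: [2.881, 0.001, 0.325]
contact_force: [1.3, 0.7, -0.4]
opening: 0.175
grasp_force: 44.9
```

```bash
python3 -c "
from pl import *
pl(-13,0)
g=grab('wrist')
cv2.imwrite('pics/m8.png',np.hstack([cv2.resize(g['img'][:,:,::-1],(480,360)),cv2.resize(grab('scene')['img'][80:200,400:506,::-1],(318,360),interpolation=cv2.INTER_CUBIC)]))"
```

```text
rotvec [-0.    -0.002  0.002] TCP [475.2 415.  234.4] F [ 1.3  0.7 -0.4] q [ 0.84  0.42  1.52 -0.23  1.33  2.16]
painting in frame [np.float64(-14.3), np.float64(0.6), np.float64(31.6)]
target TCP [477.8 408.6 203.6] delta [  2.6  -6.4 -30.9]
```

View pics/m8.png

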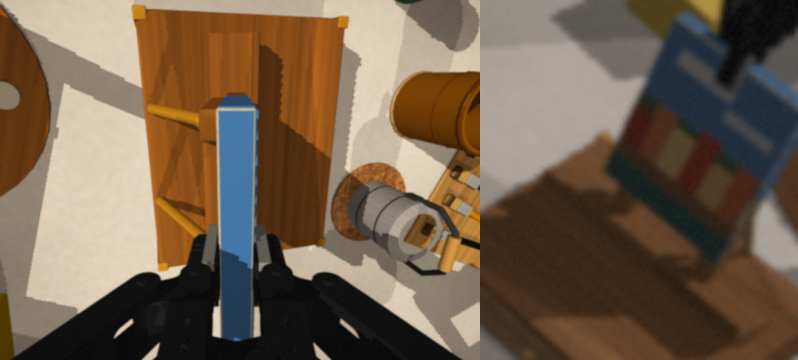

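The painting is above the ledge, painted side to the front, parallel to the frame. Lowering.

>>> send_rows(moves=[[[0.001,-0.003,-0.012,0,0,0,-1],[0.001,-0.002,-0.008,0,0,0,-1],[0,-0.001,-0.004,0,0,0,-1],[0,0,0,0,0,0,-1]]])

```text
clock: 16.05
eef_pos: [476.3, 409.1, 208.6]
tcp_rot: [2.879, 0.003, 0.326]
contact_force: [0.5, 1.1, -0.5]
opening: 0.181
grasp_force: 44.9
```

>>> send_rows(moves=[[[0,0,-0.002,0,0,0,-1],[0,-0.001,-0.002,0,0,0,-1],[0,0,0,0,0,0,-1]]])

```text
clock: 16.35
eef_pos: [476.6, 408.5, 205.2]
tcp_rot: [2.88, 0.002, 0.327]
contact_force: [0.2, -0.1, -1.2]
opening: 0.179
grasp_force: 44.9
```

```bash
python3 -c "
from pl import *
pl(-13,0)"
```

```text
rotvec [ 0.001 -0.002 -0.   ] TCP [476.6 408.5 205.2] F [ 0.2 -0.1 -1.2] q [ 0.83  0.44  1.56 -0.24  1.28  2.16]
painting in frame [np.float64(-13.2), np.float64(1.4), np.float64(1.7)]
target TCP [477.8 408.6 203.6] delta [ 1.2  0.2 -1.7]
```

>>> send_rows(moves=[[[0,0,-0.002,0,0,0,-1],[0,-0.001,-0.002,0,0,0,-1],[0,0,0,0,0,0,-1]]])

```text
clock: 16.65
eef_pos: [476.7, 408.3, 202.6]
tcp_rot: [2.881, 0.0, 0.326]
contact_force: [-4.2, 0.8, 6.5]
opening: 0.178
grasp_force: 46.0
```

>>> send_rows(moves=[[[0,0,-0.002,0,0,0,-1],[0,0,0,0,0,0,-1]]])

```text
clock: 16.85
eef_pos: [476.4, 408.7, 202.3]
tcp_rot: [2.881, -0.0, 0.326]
contact_force: [-9.3, 0.5, 19.4]
opening: 0.179
grasp_force: 47.8
```

>>> send_rows(moves=[[[0,0,-0.002,0,0,0,-1],[0,0,0,0,0,0,-1]]])

```text
clock: 17.05
eef_pos: [476.2, 409.0, 202.1]
tcp_rot: [2.882, -0.001, 0.326]
contact_force: [-15.1, 0.6, 31.7]
opening: 0.179
grasp_force: 49.7
```

>>> send_rows(moves=[[[0,0,0.004,0,0,0,-1],[-0.001,0.003,0,0,0,0,-1],[-0.001,0.002,0,0,0,0,-1],[0,0,0,0,0,0,-1]]])

```text
clock: 17.45
eef_pos: [476.4, 409.8, 202.8]
tcp_rot: [2.873, 0.001, 0.326]
contact_force: [3.9, -12.4, 12.1]
opening: 0.177
grasp_force: 46.5
```

>>> send_rows(moves=[[[0,0,0,0,0,0,-0.4],[0,0,0,0,0,0,-0.3],[0,0,0,0,0,0,-0.2],[0,0,0,0,0,0,-0.1],[0,0,0,0,0,0,0],[0,0,0,0,0,0,0],[0,0,0,0,0,0,0]]])

```text
clock: 18.15
eef_pos: [474.7, 412.6, 201.4]
tcp_rot: [2.88, 0.001, 0.326]
contact_force: [-0.5, -0.7, 0.8]
opening: 0.498
grasp_force: 0.0
```

>>> send_rows(moves=[[[-0.002,0.005,0.02,0,0,0,0],[-0.003,0.01,0.038,0,0,0,0],[-0.003,0.01,0.038,0,0,0,0],[0,-0.02,0.03,0.08,0.028,0,1],[0,-0.04,0,0.08,0.028,0,1],[0,-0.04,0,0.09,0.03,0,1],[0,-0.04,0,0,0,0,1],[0,-0.04,0,0,0,0,1],[0,-0.04,0,0,0,0,1],[0,0,0,0,0,0,1]]])

```text
clock: 19.15
eef_pos: [466.4, 213.6, 327.8]
tcp_rot: [-3.14, 0.003, 0.324]
contact_force: [0.2, 0.2, -0.6]
opening: 1.0
grasp_force: 0.0
```

Run:
```python
from pl import *
import pickle
pl()
t=grab('top'); s=grab('scene'); g=grab('wrist')
pickle.dump((t,s,g),open('p3.pkl','wb'))
for n,f in(('top',t),('scene',s)):
    m=cv2.inRange(cv2.cvtColor(f['img'],cv2.COLOR_RGB2HSV),(95,80,40),(120,255,255))
    nn,l,st,c=cv2.connectedComponentsWithStats(m)
    print(n,[(x.tolist(),c[i].round(0).tolist()) for i,x in enumerate(st) if i and x[4]>60])
ec=np.array([495.5,356.3,0]); a=np.radians(108.7); ex=np.array([np.cos(a),np.sin(a),0]); c,s_=np.cos(np.radians(15)),np.sin(np.radians(15))
fx=c*ex+[0,0,-s_]; fz=s_*ex+[0,0,c]; fy=np.cross(fz,fx); O=ec+34.5*ex+[0,0,76]
for f in(t,s): print(proj(f,[O+x*fx+y*fy+160*fz for x in(0,-16) for y in(-70,70)]+[O-16*fx+y*fy for y in(-70,70)]).round(0).tolist())
```

```text
rotvec [-0.248 -0.087  0.003] TCP [466.4 213.6 327.8] F [ 0.2  0.2 -0.6] q [0.43 0.09 1.73 0.   1.32 1.67]
painting in frame [np.float64(-186.6), np.float64(73.6), np.float64(77.6)]
target TCP [477.8 408.6 203.6] delta [  11.4  195.  -124.2]
top [([290, 170, 21, 15, 185], [300.0, 178.0]), ([541, 188, 14, 13, 118], [548.0, 194.0]), ([343, 267, 58, 9, 234], [371.0, 271.0]), ([107, 306, 28, 26, 443], [121.0, 319.0]), ([100, 310, 12, 25, 138], [106.0, 322.0])]
scene [([462, 97, 41, 30, 122], [482.0, 112.0]), ([450, 100, 52, 51, 924], [475.0, 125.0]), ([247, 238, 54, 11, 157], [274.0, 243.0]), ([361, 297, 21, 19, 256], [370.0, 307.0]), ([88, 357, 14, 15, 128], [94.0, 364.0])]
[[85.0, 270.0], [105.0, 336.0], [92.0, 267.0], [112.0, 333.0], [139.0, 271.0], [158.0, 327.0]]
[[506.0, 127.0], [464.0, 95.0], [503.0, 128.0], [460.0, 96.0], [474.0, 178.0], [437.0, 146.0]]
```

The painting's top edge in the scene view, (462..503, 97..127), matches the prediction for a flush lean. Now I'll check wrist joint ranges for tilting a brush upright, and start moving to the palette to calibrate fingertip height by touch.

Run:
```python
from h import *
c=R.from_euler('z',90,degrees=True)
s=sense(); q=s['qpos']; Ry=lambda a:R.from_rotvec([0,a,0]); Rz=lambda a:R.from_rotvec([0,0,a])
fk=lambda q:Rz(q[0])*Ry(q[1]+q[2])*Rz(q[3])*Ry(q[4])*Rz(q[5])*c
print('fk check',(fk(q).inv()*R.from_euler('xyz',s['tcp_rot'])).magnitude())
th=np.radians(85); u=np.array([np.cos(th),np.sin(th),0]); ax=np.array([np.sin(th),-np.cos(th),0])
for sg in(1,-1):
    ty=sg*ax; tz=np.array([0,0,-1.]); R0=R.from_matrix(np.c_[np.cross(ty,tz),ty,tz])
    print('tool yaw',R0.as_euler('xyz'))
    for q1,fa in((-.2,1.8),(0.05,1.8),(0.05,2.1)):
        for tl in(0,30,60,75,90):
            D=(Rz(q1)*Ry(fa)).inv()*R.from_rotvec(ax*np.radians(tl))*R0*c.inv()
            a=D.as_euler('ZYZ'); print(q1,fa,tl,a.round(2))
```

```text
fk check 9.450192287834073e-16
tool yaw [3.14159265 0.         1.48352986]
-0.2 1.8 0 [ 0.    1.34 -0.11]
-0.2 1.8 30 [ 0.53  1.43 -0.21]
-0.2 1.8 60 [ 1.04  1.55 -0.25]
-0.2 1.8 75 [ 1.29  1.62 -0.25]
-0.2 1.8 90 [ 1.55  1.68 -0.23]
0.05 1.8 0 [0.   1.34 0.14]
0.05 1.8 30 [0.54 1.3  0.  ]
0.05 1.8 60 [ 1.08  1.34 -0.13]
0.05 1.8 75 [ 1.34  1.38 -0.19]
0.05 1.8 90 [ 1.6   1.44 -0.23]
0.05 2.1 0 [0.   1.04 0.14]
0.05 2.1 30 [ 0.61  1.05 -0.17]
0.05 2.1 60 [ 1.16  1.21 -0.42]
0.05 2.1 75 [ 1.41  1.32 -0.49]
0.05 2.1 90 [ 1.64  1.45 -0.53]
tool yaw [-3.14159265  0.         -1.65806279]
-0.2 1.8 0 [0.   1.34 3.03]
-0.2 1.8 30 [0.53 1.43 2.93]
-0.2 1.8 60 [1.04 1.55 2.89]
-0.2 1.8 75 [1.29 1.62 2.89]
-0.2 1.8 90 [1.55 1.68 2.91]
0.05 1.8 0 [ 0.    1.34 -3.  ]
0.05 1.8 30 [ 0.54  1.3  -3.14]
0.05 1.8 60 [1.08 1.34 3.01]
0.05 1.8 75 [1.34 1.38 2.95]
0.05 1.8 90 [1.6  1.44 2.91]
0.05 2.1 0 [ 0.    1.04 -3.  ]
0.05 2.1 30 [0.61 1.05 2.97]
0.05 2.1 60 [1.16 1.21 2.73]
0.05 2.1 75 [1.41 1.32 2.65]
0.05 2.1 90 [1.64 1.45 2.61]
```

>>> send_rows(moves=[[[0.01,-0.03,-0.005,0,0,0,-1],[0.02,-0.04,-0.01,0,0,0,-1],[0.02,-0.04,-0.01,0,0,0,-1],[0.025,-0.04,-0.01,0,0,0,-1],[0.025,-0.04,-0.01,0,0,0,-1],[0.025,-0.04,-0.01,0,0,0,-1],[0.025,-0.04,-0.01,0,0,0,-1],[0.025,-0.04,-0.01,0,0,0,-1],[0.025,-0.04,-0.01,0,0,0,-1],[0,0,0,0,0,0,-1]]])

```text
clock: 20.3
eef_pos: [669.0, -135.6, 239.5]
tcp_rot: [-3.139, 0.004, 0.325]
contact_force: [0.5, 0.8, 0.1]
opening: 0.002
grasp_force: 0.0
```

>>> send_rows(moves=[[[0,0,-0.02,0,0,0.145,-1],[0,0,-0.03,0,0,0.145,-1],[0,0,-0.03,0,0,0.145,-1],[0,0,-0.03,0,0,0.145,-1],[0,0,-0.03,0,0,0.145,-1],[0.003,0,-0.02,0,0,0.145,-1],[0,0,-0.01,0,0,0.145,-1],[0,0,-0.01,0,0,0.145,-1],[0,0,-0.01,0,0,0,-1],[0,0,0,0,0,0,-1]]])

```text
clock: 21.3
eef_pos: [669.1, -131.0, 50.7]
tcp_rot: [-3.137, 0.002, 1.484]
contact_force: [0.1, 0.0, -0.4]
opening: -0.002
grasp_force: 0.0
```

>>> send_rows(moves=[[[0,0,-0.01,0,0,0,-1],[0,0,-0.005,0,0,0,-1],[0,0,-0.005,0,0,0,-1],[0,0,0,0,0,0,-1]]])

```text
clock: 21.7
eef_pos: [669.3, -132.4, 31.7]
tcp_rot: [-3.138, 0.003, 1.486]
contact_force: [-0.4, -0.1, -0.4]
opening: -0.003
grasp_force: 0.0
```

>>> send_rows(moves=[[[0,0,-0.003,0,0,0,-1],[0,0,-0.003,0,0,0,-1],[0,0,-0.003,0,0,0,-1],[0,0,0,0,0,0,-1]]])

```text
clock: 22.1
eef_pos: [669.4, -132.4, 23.0]
tcp_rot: [-3.138, 0.003, 1.487]
contact_force: [-0.2, 0.8, 0.7]
opening: -0.003
grasp_force: 0.0
```

>>> send_rows(moves=[[[0,0,-0.003,0,0,0,-1],[0,0,-0.003,0,0,0,-1],[0,0,-0.002,0,0,0,-1],[0,0,0,0,0,0,-1]]])

```text
clock: 22.5
eef_pos: [669.5, -132.4, 15.0]
tcp_rot: [-3.138, 0.003, 1.487]
contact_force: [0.0, 0.0, 0.0]
opening: -0.002
grasp_force: 0.0
```

>>> send_rows(moves=[[[0,0,-0.003,0,0,0,-1],[0,0,-0.003,0,0,0,-1],[0,0,0,0,0,0,-1]]])

```text
clock: 22.8
eef_pos: [669.4, -132.4, 8.9]
tcp_rot: [-3.138, 0.003, 1.487]
contact_force: [-0.3, 0.7, 0.3]
opening: 0.001
grasp_force: 0.0
```

>>> send_rows(moves=[[[0,0,-0.003,0,0,0,-1],[0,0,-0.002,0,0,0,-1],[0,0,0,0,0,0,-1]]])

```text
clock: 23.1
eef_pos: [669.5, -132.4, 4.0]
tcp_rot: [-3.138, 0.003, 1.487]
contact_force: [-0.3, -0.6, -0.6]
opening: -0.003
grasp_force: 0.0
```

>>> send_rows(moves=[[[0,0,-0.003,0,0,0,-1],[0,0,0,0,0,0,-1]]])

```text
clock: 23.3
eef_pos: [669.5, -132.4, 1.1]
tcp_rot: [-3.139, 0.003, 1.487]
contact_force: [-0.4, 0.3, 0.4]
opening: -0.002
grasp_force: 0.0
```

>>> send_rows(moves=[[[0,0,-0.003,0,0,0,-1],[0,0,0,0,0,0,-1]]])

```text
clock: 23.5
eef_pos: [669.5, -132.4, -2.0]
tcp_rot: [-3.139, 0.003, 1.487]
contact_force: [-0.1, 0.6, -0.1]
opening: -0.002
grasp_force: 0.0
```

>>> send_rows(moves=[[[0,0,-0.003,0,0,0,-1],[0,0,0,0,0,0,-1]]])

```text
clock: 23.7
eef_pos: [669.8, -132.4, -4.8]
tcp_rot: [-3.139, 0.003, 1.487]
contact_force: [0.4, -0.2, -0.3]
opening: 0.002
grasp_force: 0.0
```

>>> send_rows(moves=[[[0,0,-0.003,0,0,0,-1],[0,0,0,0,0,0,-1]]])

```text
clock: 23.9
eef_pos: [669.9, -132.5, -5.1]
tcp_rot: [-3.139, 0.003, 1.487]
contact_force: [-8.4, 1.7, 22.6]
opening: -0.001
grasp_force: 11.6
```

Closed fingertips sit 11 mm behind the reported TCP, so the grasp point is about 30 mm behind it. Grasping the green brush with that correction.

>>> send_rows(moves=[[[0,0,0.02,0,0,0,-0.2],[0,0,0.03,0,0,0,-0.2],[-0.016,0.006,0,0,0,0,-0.2],[-0.015,0.006,0,0,0,0,-0.2],[0,0,0,0,0,0,-0.2],[0,0,-0.02,0,0,0,-0.2],[0,0,-0.015,0,0,0,-0.2],[0,0,-0.008,0,0,0,-0.2],[0,0,-0.003,0,0,0,-0.2],[0,0,0,0,0,0,-0.2]]], grip_force=40)

```text
clock: 24.9
eef_pos: [638.6, -120.5, -4.2]
tcp_rot: [-3.138, 0.003, 1.487]
contact_force: [-0.1, 0.1, 0.2]
opening: 0.401
grasp_force: 0.0
```

>>> send_rows(moves=[[[0,0,0,0,0,0,-1],[0,0,0,0,0,0,-1],[0,0,0,0,0,0,-1],[0,0,0,0,0,0,-1],[0,0,0,0,0,0,-1]]])

```text
clock: 25.4
eef_pos: [639.3, -120.6, -2.9]
tcp_rot: [-3.14, 0.003, 1.487]
contact_force: [0.6, -0.6, 3.9]
opening: 0.127
grasp_force: 39.4
```

>>> send_rows(moves=[[[0,0,0.03,0,0,0,-1],[0,0,0.05,0,0,0,-1],[0,0,0.05,0,0,0,-1],[0,0,0.05,0,0,0,-1],[0,0,0.045,0,0,0,-1],[0,0,0.03,0,0,0,-1],[0,0,0,0.07,-0.006,0,-1],[0,0,0,0.14,-0.012,0,-1],[0,0,0,0.14,-0.012,0,-1],[0,0,0,0.14,-0.012,0,-1]]])

```text
clock: 26.4
eef_pos: [639.2, -120.4, 252.8]
tcp_rot: [3.14, -0.494, 1.489]
contact_force: [-0.3, 0.4, -1.2]
opening: 0.129
grasp_force: 39.1
```

>>> send_rows(moves=[[[0,0.02,0,0.14,-0.012,0,-1],[0,0.03,0,0.14,-0.012,0,-1],[0,0.03,0,0.14,-0.012,0,-1],[0,0.03,0,0.14,-0.012,0,-1],[0,0.03,0,0.14,-0.012,0,-1],[0,0.03,0,0.03,-0.003,0,-1],[0,0,0,0,0,0,-1],[0,0,0,0,0,0,-1]]])

```text
clock: 27.2
eef_pos: [638.5, 49.8, 251.0]
tcp_rot: [3.14, -1.221, 1.491]
contact_force: [0.1, -0.0, 0.7]
opening: 0.13
grasp_force: 39.1
```

```bash
cat > br.py <<'E'
from h import *
def br(gx=25,off=0.,butt=35,cr=None):
    s=sense(); Rm=R.from_euler('xyz',s['tcp_rot']).as_matrix(); tx,ty,tz=Rm.T
    G=s['eef_pos']-30*tz; d=-tx if (-tx)[2]>0 else tx   # brush direction
    b=G-(105+gx)*d
    print('q',s['qpos'].round(2),'eef',s['eef_pos'].round(1),'open',s['opening'].round(3),'F',s['contact_force'].round(1),'dir',d.round(3),'butt',b.round(1))
    if cr is not None:
        u=d*[1,1,0]; u/=np.linalg.norm(u); w=np.array([u[1],-u[0],0]); tgt=np.array([*cr,butt])-22*u+off*w
        print('delta',(tgt-b).round(1),'crock',cr)
def crock(save=None):
    t=grab('top',save); hsv=cv2.cvtColor(t['img'],cv2.COLOR_RGB2HSV)
    m=cv2.inRange(hsv,(8,120,40),(22,255,230)); m[:,:200]=0; m[:,312:]=0; m[:190]=0; m[278:]=0
    n,l,st,c=cv2.connectedComponentsWithStats(m); i=1+np.argmax(st[1:,4]); h=cv2.convexHull(cv2.findNonZero((l==i).astype(np.uint8)))
    print('crock comp',st[i].tolist())
    x,y,w,hh,_=st[i]
    return t,st[i]
E
python3 - <<'E'
from br import *
t,st=crock('t6.png'); print(proj(t,[619.5+r*np.cos(a),98.6+r*np.sin(a),115] ) if 0 else [proj(t,[619.5+48*np.cos(a),98.6+48*np.sin(a),115]).round(0).tolist()[0] for a in(0,1.57,3.14,4.71)])
br(cr=(619.5,98.6))
E
```

```text
crock comp [243, 213, 45, 48, 1645]
[[263.0, 214.0], [243.0, 235.0], [265.0, 254.0], [285.0, 233.0]]Traceback (most recent call last):
  File "<stdin>", line 3, in <module>
  File "br.py", line 6, in br
    print('q',s['qpos'].round(2),'eef',s['eef_pos'].round(1),'open',s['opening'].round(3),'F',s['contact_force'].round(1),'dir',d.round(3),'butt',b.round(1))
                                                                    ^^^^^^^^^^^^^^^^^^
AttributeError: 'float' object has no attribute 'round'
```

```bash
sed -i "s/s\['opening'\].round(3)/round(float(s['opening']),3)/" br.py
python3 - <<'E'
from br import *
br(cr=(619.5,98.6))
s=sense(); Rm=R.from_euler('xyz',s['tcp_rot']).as_matrix(); G=s['eef_pos']-30*Rm[:,2]; d=-Rm[:,0] if Rm[2,0]<0 else Rm[:,0]
f=grab('scene'); print('pred butt,G,tip',proj(f,[G-130*d,G,G+80*d]).round(0).tolist())
m=cv2.inRange(cv2.cvtColor(f['img'],cv2.COLOR_RGB2HSV),(60,90,20),(90,255,255))
n,l,st,c=cv2.connectedComponentsWithStats(m); print([x.tolist() for x in st[1:] if x[4]>25])
E
```

```text
q [-0.43  0.65  1.65  1.08  1.58 -0.8 ] eef [638.9  49.3 251.6] open 0.132 F [ 0.7 -1.2 -0.3] dir [0.026 0.342 0.939] butt [633.1 -23.3 139.7]
delta [ -15.3   99.9 -104.7] crock (619.5, 98.6)
pred butt,G,tip [[335.0, 232.0], [357.0, 196.0], [372.0, 171.0]]
[[59, 173, 25, 6, 63], [342, 206, 16, 25, 48], [433, 273, 8, 8, 29]]
```

>>> send_rows(moves=[[[-0.003,0.02,0.005,0,0,0,-1],[-0.005,0.03,0,0,0,0,-1],[-0.005,0.03,0,0,0,0,-1],[-0.003,0.007,0,0,0,0,-1],[0,0,-0.02,0,0,0,-1],[0,0,-0.03,0,0,0,-1],[0,0,-0.03,0,0,0,-1],[0,0,-0.02,0,0,0,-1],[0,0,0,0,0,0,-1],[0,0,0,0,0,0,-1]]])

```text
clock: 28.3
eef_pos: [623.1, 136.3, 157.2]
tcp_rot: [3.137, -1.222, 1.492]
contact_force: [-0.3, 0.0, 0.3]
opening: 0.134
grasp_force: 39.2
```

```bash
sed -i "s/-30\*tz/-16*tz/" br.py; python3 -c "
from br import *
br(cr=(619.5,98.6))"
```

```text
q [-0.32  0.74  1.77  1.18  1.42 -0.96] eef [623.1 136.3 157.2] open 0.134 F [-0.3  0.   0.3] dir [0.027 0.341 0.94 ] butt [618.4  77.1  40.5]
delta [-0.6 -0.4 -5.5] crock (619.5, 98.6)
```

>>> send_rows(moves=[[[0,0,-0.004,0,0,0,-0.2],[0,0,0,0,0,0,-0.2],[0,0,0,0,0,0,-0.2],[0,0,0,0,0,0,-0.2],[0,-0.02,0.007,0,0,0,-0.2],[0,-0.03,0.01,0,0,0,-0.2],[0,-0.04,0.015,0,0,0,-0.2],[0,-0.04,0.015,0,0,0,-0.2],[0,-0.02,0.015,0,0,0,-0.2],[0,0,0,0,0,0,-0.2]]])

```text
clock: 29.3
eef_pos: [624.0, -16.6, 216.4]
tcp_rot: [3.126, -1.22, 1.5]
contact_force: [0.4, 0.1, 0.2]
opening: 0.402
grasp_force: 0.0
```

>>> send_rows(moves=[[[0,-0.02,0,-0.14,0.012,0,-0.2],[-0.004,-0.01,0,-0.14,0.012,0,-0.2],[-0.004,-0.01,0,-0.14,0.012,0,-0.2],[-0.004,-0.01,0,-0.14,0.012,0,-0.2],[-0.004,-0.01,0,-0.14,0.012,0,-0.2],[-0.004,-0.01,0,-0.14,0.012,0,-0.2],[-0.004,-0.01,0,-0.14,0.012,0,-0.2],[-0.004,-0.01,0,-0.14,0.012,0,-0.2],[-0.005,-0.01,0,-0.1,0.009,0,-0.2],[0,0,0,0,0,0,-0.2]]])

```text
clock: 30.3
eef_pos: [589.1, -110.8, 214.4]
tcp_rot: [-3.138, 0.004, 1.492]
contact_force: [-0.6, 0.1, 0.5]
opening: 0.401
grasp_force: 0.0
```

```bash
cat >> br.py <<'E'
from scipy.optimize import linear_sum_assignment
BR={'white':(585,-136.4,85.4),'blue':(537.5,-124.9,82.5),'ochre':(487,-137.5,81.2),'black':(438,-125.1,86.1)}
def nxt(n,gx=25):
    s=sense(); x,y,th=BR[n]; th=np.radians(th); p=np.array([x+gx*np.cos(th),y+gx*np.sin(th),-4]); ty=[np.sin(th),-np.cos(th),0]; tz=[0,0,-1]
    Rw=np.c_[np.cross(ty,tz),ty,tz]; Rm=R.from_euler('xyz',s['tcp_rot']).as_matrix()
    print(n,'q',s['qpos'].round(2),'delta',(p-s['eef_pos']).round(1),'rot',R.from_matrix(Rw@Rm.T).as_rotvec().round(3))
HUE={'green':((60,90,20),(90,255,255)),'blue':((108,120,30),(125,255,255))}
E
python3 - <<'E'
from br import *
nxt('white'); t,st=crock('t7.png'); s=grab('scene','s7.png'); g=grab('wrist')
for f in(t,s):
    m=cv2.inRange(cv2.cvtColor(f['img'],cv2.COLOR_RGB2HSV),*HUE['green']); n,l,stt,c=cv2.connectedComponentsWithStats(m); print([x.tolist() for x in stt[1:] if x[4]>15])
    print(proj(f,[619.5,98.6,115]).round(0).tolist())
E
```

```text
white q [-0.19  0.32  1.69 -0.    1.13 -0.11] delta [  -2.1   -0.6 -218.4] rot [ 0.004 -0.003 -0.001]
crock comp [243, 213, 45, 48, 1519]
[[211, 178, 29, 24, 276], [248, 222, 17, 13, 72], [137, 272, 21, 54, 217], [46, 343, 11, 10, 87], [576, 414, 31, 6, 97], [576, 423, 32, 7, 132]]
[[264.0, 234.0]]
[[509, 132, 6, 4, 21], [447, 151, 11, 9, 18], [59, 173, 25, 6, 59], [393, 218, 8, 14, 33], [429, 272, 23, 15, 79], [428, 275, 10, 14, 45]]
[[381.0, 219.0]]
```

>>> send_rows(moves=[[[-0.002,-0.001,-0.03,0,0,0,-0.2],[0,0,-0.045,0,0,0,-0.2],[0,0,-0.045,0,0,0,-0.2],[0,0,-0.04,0,0,0,-0.2],[0,0,-0.03,0,0,0,-0.2],[0,0,-0.015,0,0,0,-0.2],[0,0,-0.008,0,0,0,-0.2],[0,0,-0.005,0,0,0,-0.2],[0,0,0,0,0,0,-0.2]]])

```text
clock: 31.35
eef_pos: [588.3, -114.7, -3.1]
tcp_rot: [-3.14, 0.002, 1.487]
contact_force: [0.2, 0.5, 0.1]
opening: 0.396
grasp_force: 0.0
```

>>> send_rows(moves=[[[0,0,0,0,0,0,-1],[0,0,0,0,0,0,-1],[0,0,0,0,0,0,-1],[0,0,0,0,0,0,-1],[0,0,0,0,0,0,-1]]])

```text
clock: 31.85
eef_pos: [588.7, -114.6, -2.2]
tcp_rot: [-3.141, 0.003, 1.488]
contact_force: [-0.8, -0.4, 7.2]
opening: 0.131
grasp_force: 39.3
```

>>> send_rows(moves=[[[0,0,0.03,0,0,0,-1],[0,0,0.05,0,0,0,-1],[0,0,0.05,0,0,0,-1],[0,0,0.05,0,0,0,-1],[0,0,0.045,0,0,0,-1],[0,0,0.035,0,0,0,-1],[0,0,0,0.07,-0.006,0,-1],[0,0,0,0.14,-0.012,0,-1],[0,0,0,0.14,-0.012,0,-1],[0,0,0,0.14,-0.012,0,-1]]])

```text
clock: 32.85
eef_pos: [588.5, -114.4, 258.4]
tcp_rot: [3.138, -0.494, 1.491]
contact_force: [-0.4, 0.6, -1.0]
opening: 0.13
grasp_force: 39.3
```

>>> send_rows(moves=[[[0,0.03,0,0.14,-0.012,0,-1],[0.002,0.04,0,0.14,-0.012,0,-1],[0.002,0.04,0,0.14,-0.012,0,-1],[0.002,0.04,0,0.14,-0.012,0,-1],[0.002,0.04,0,0.14,-0.012,0,-1],[0.002,0.04,0,0.03,-0.003,0,-1],[0.002,0.02,0,0,0,0,-1],[0,0,0,0,0,0,-1]]])

```text
clock: 33.65
eef_pos: [598.9, 137.8, 256.2]
tcp_rot: [3.14, -1.222, 1.493]
contact_force: [0.2, -1.5, -0.4]
opening: 0.129
grasp_force: 39.3
```

```bash
python3 -c "
from br import *
br(gx=22,off=-20,cr=(619.5,98.6)); crock()"
```

```text
q [-0.33  0.56  1.81  1.15  1.48 -0.83] eef [598.9 137.8 256.2] open 0.129 F [ 0.2 -1.5 -0.4] dir [0.027 0.341 0.94 ] butt [594.3  79.6 142.3]
delta [   3.5   -1.4 -107.3] crock (619.5, 98.6)
crock comp [243, 238, 34, 23, 319]
```

>>> send_rows(moves=[[[0.004,-0.001,-0.02,0,0,0,-1],[0,0,-0.03,0,0,0,-1],[0,0,-0.03,0,0,0,-1],[0,0,-0.02,0,0,0,-1],[0,0,-0.005,0,0,0,-1],[0,0,0,0,0,0,-1]]])

```text
clock: 34.3
eef_pos: [604.0, 133.8, 151.5]
tcp_rot: [3.138, -1.222, 1.491]
contact_force: [0.5, -0.3, -0.2]
opening: 0.13
grasp_force: 39.3
```

>>> send_rows(moves=[[[0,0,0,0,0,0,-0.3],[0,0,0,0,0,0,-0.3],[0,0,0,0,0,0,-0.3],[0,0,0,0,0,0,-0.3],[0,-0.02,0.007,0,0,0,-0.3],[0,-0.03,0.01,0,0,0,-0.3],[0,-0.04,0.015,0,0,0,-0.3],[0,-0.04,0.015,0,0,0,-0.3],[0,-0.02,0.015,0,0,0,-0.3],[0,0,0,0,0,0,-0.2]]])

```text
clock: 35.3
eef_pos: [605.0, -18.5, 215.3]
tcp_rot: [3.125, -1.22, 1.501]
contact_force: [-0.1, 0.3, -0.7]
opening: 0.4
grasp_force: 0.0
```

>>> send_rows(moves=[[[0,-0.02,0,-0.14,0.012,0,-0.2],[-0.007,-0.01,0,-0.14,0.012,0,-0.2],[-0.007,-0.01,0,-0.14,0.012,0,-0.2],[-0.007,-0.01,0,-0.14,0.012,0,-0.2],[-0.007,-0.01,0,-0.14,0.012,0,-0.2],[-0.007,-0.01,0,-0.14,0.012,0,-0.2],[-0.007,-0.01,0,-0.14,0.012,0,-0.2],[-0.007,-0.01,0,-0.14,0.012,0,-0.2],[-0.007,-0.01,0,-0.1,0.009,0,-0.2],[0,0,0,0,0,0,-0.2]]])

```text
clock: 36.3
eef_pos: [546.9, -113.0, 213.4]
tcp_rot: [-3.138, 0.004, 1.492]
contact_force: [0.4, 0.3, -0.0]
opening: 0.402
grasp_force: 0.0
```

Run:
```python
from br import *
nxt('blue'); t,st=crock('t8.png'); s=grab('scene','s8.png')
m=cv2.inRange(cv2.cvtColor(t['img'],cv2.COLOR_RGB2HSV),*HUE['blue']); n,l,stt,c=cv2.connectedComponentsWithStats(m); print([x.tolist() for x in stt[1:] if x[4]>50])
```

```text
blue q [-0.2   0.26  1.78 -0.    1.1  -0.12] delta [  -6.1   12.9 -217.4] rot [ 0.004 -0.004 -0.052]
crock comp [243, 213, 45, 48, 1281]
[[290, 171, 20, 14, 154], [542, 188, 13, 13, 105], [343, 268, 15, 5, 54], [372, 270, 29, 6, 102]]
```

>>> send_rows(moves=[[[-0.006,0.015,-0.03,0,0,-0.052,-0.2],[0,0,-0.045,0,0,0,-0.2],[0,0,-0.045,0,0,0,-0.2],[0,0,-0.04,0,0,0,-0.2],[0,0,-0.03,0,0,0,-0.2],[0,0,-0.015,0,0,0,-0.2],[0,0,-0.008,0,0,0,-0.2],[0,0,-0.004,0,0,0,-0.2],[0,0,0,0,0,0,-0.2]]])

```text
clock: 37.3
eef_pos: [542.4, -100.7, -3.0]
tcp_rot: [-3.139, 0.002, 1.435]
contact_force: [-0.2, -0.2, 0.2]
opening: 0.401
grasp_force: 0.0
```

>>> send_rows(moves=[[[0,0,0,0,0,0,-1],[0,0,0,0,0,0,-1],[0,0,0,0,0,0,-1],[0,0,0,0,0,0,-1],[0,0,0,0,0,0,-1]]])

```text
clock: 37.8
eef_pos: [542.7, -100.6, -2.3]
tcp_rot: [-3.141, 0.003, 1.436]
contact_force: [-1.0, -0.1, 6.6]
opening: 0.13
grasp_force: 39.2
```

>>> send_rows(moves=[[[0,0,0.03,0,0,0,-1],[0,0,0.05,0,0,0,-1],[0,0,0.05,0,0,0,-1],[0,0,0.05,0,0,0,-1],[0,0,0.045,0,0,0,-1],[0,0,0.035,0,0,0,-1],[0,0,0,0.07,-0.009,0,-1],[0,0,0,0.14,-0.018,0,-1],[0,0,0,0.14,-0.018,0,-1],[0,0,0,0.14,-0.018,0,-1]]])

```text
clock: 38.8
eef_pos: [542.5, -100.5, 258.5]
tcp_rot: [-3.14, -0.496, 1.438]
contact_force: [0.1, 0.4, -1.2]
opening: 0.131
grasp_force: 39.4
```

>>> send_rows(moves=[[[0.015,0.02,0,0.14,-0.018,0,-1],[0.015,0.04,0,0.14,-0.018,0,-1],[0.015,0.04,0,0.14,-0.018,0,-1],[0.015,0.04,0,0.14,-0.018,0,-1],[0.015,0.04,0,0.14,-0.018,0,-1],[0.015,0.04,0,0.03,-0.003,0,-1],[0.01,0.01,0,0,0,0,-1],[0,0,0,0,0,0,-1]]])

```text
clock: 39.6
eef_pos: [642.2, 131.0, 256.6]
tcp_rot: [-3.119, -1.227, 1.424]
contact_force: [0.3, -1.4, 0.1]
opening: 0.13
grasp_force: 39.4
```

```bash
python3 -c "
from br import *
br(gx=25,off=20,cr=(619.5,98.6))"
```

```text
q [-0.32  0.6   1.74  1.19  1.47 -0.78] eef [642.2 131.  256.6] open 0.13 F [ 0.3 -1.4  0.1] dir [0.049 0.334 0.941] butt [633.9  72.6 139.6]
delta [   2.2    1.3 -104.6] crock (619.5, 98.6)
```

>>> send_rows(moves=[[[0.002,0.001,-0.02,0,0,0,-1],[0,0,-0.03,0,0,0,-1],[0,0,-0.03,0,0,0,-1],[0,0,-0.02,0,0,0,-1],[0,0,-0.005,0,0,0,-1],[0,0,0,0,0,0,-1]]])

```text
clock: 40.2
eef_pos: [643.9, 129.7, 151.8]
tcp_rot: [-3.117, -1.227, 1.42]
contact_force: [-0.7, -0.9, -0.8]
opening: 0.126
grasp_force: 39.4
```

>>> send_rows(moves=[[[0,0,0,0,0,0,-0.3],[0,0,0,0,0,0,-0.3],[0,0,0,0,0,0,-0.3],[0,0,0,0,0,0,-0.3],[-0.003,-0.02,0.007,0,0,0,-0.3],[-0.004,-0.03,0.01,0,0,0,-0.3],[-0.005,-0.04,0.015,0,0,0,-0.3],[-0.005,-0.04,0.015,0,0,0,-0.3],[0,-0.02,0.015,0,0,0,-0.3],[0,0,0,0,0,0,-0.2]]])

```text
clock: 41.2
eef_pos: [628.0, -22.6, 215.5]
tcp_rot: [-3.128, -1.226, 1.428]
contact_force: [0.9, 0.3, 0.5]
opening: 0.4
grasp_force: 0.0
```

>>> send_rows(moves=[[[-0.01,-0.015,0,-0.14,0.018,0,-0.2],[-0.016,-0.01,0,-0.14,0.018,0,-0.2],[-0.016,-0.01,0,-0.14,0.018,0,-0.2],[-0.016,-0.01,0,-0.14,0.018,0,-0.2],[-0.016,-0.01,0,-0.14,0.018,0,-0.2],[-0.016,-0.01,0,-0.14,0.018,0,-0.2],[-0.016,-0.01,0,-0.14,0.018,0,-0.2],[-0.016,-0.01,0,-0.14,0.018,0,-0.2],[-0.016,-0.01,0,-0.1,0.012,0,-0.2],[0,0,0,0,0,0,-0.2]]])

```text
clock: 42.2
eef_pos: [487.0, -112.2, 213.4]
tcp_rot: [-3.138, 0.004, 1.439]
contact_force: [-0.1, 1.1, -1.0]
opening: 0.402
grasp_force: 0.0
```

Run:
```python
from br import *
nxt('ochre'); t,st=crock('t9.png'); s=grab('scene','s9.png')
m=cv2.inRange(cv2.cvtColor(t['img'],cv2.COLOR_RGB2HSV),*HUE['blue']); n,l,stt,c=cv2.connectedComponentsWithStats(m); print([x.tolist() for x in stt[1:] if x[4]>20])
```

```text
ochre q [-0.23  0.17  1.9  -0.01  1.08 -0.09] delta [   3.8   -0.6 -217.4] rot [ 0.004 -0.004 -0.022]
crock comp [245, 198, 44, 49, 1202]
[[290, 171, 20, 14, 154], [542, 188, 13, 13, 105], [267, 213, 10, 16, 57]]
```

The crock has been knocked: its component moved from (243,213) to (245,198). I'll grasp the ochre brush and re-measure.

>>> send_rows(moves=[[[0.004,0.002,-0.03,0,0,-0.022,-0.2],[0,0,-0.045,0,0,0,-0.2],[0,0,-0.045,0,0,0,-0.2],[0,0,-0.04,0,0,0,-0.2],[0,0,-0.03,0,0,0,-0.2],[0,0,-0.015,0,0,0,-0.2],[0,0,-0.008,0,0,0,-0.2],[0,0,-0.004,0,0,0,-0.2],[0,0,0,0,0,0,-0.2]]])

```text
clock: 43.2
eef_pos: [493.0, -112.7, -3.7]
tcp_rot: [-3.139, 0.002, 1.412]
contact_force: [0.5, 0.4, -0.3]
opening: 0.399
grasp_force: 0.0
```

>>> send_rows(moves=[[[0,0,0,0,0,0,-1],[0,0,0,0,0,0,-1],[0,0,0,0,0,0,-1],[0,0,0,0,0,0,-1],[0,0,0,0,0,0,-1]]])

```text
clock: 43.7
eef_pos: [493.6, -112.7, -2.6]
tcp_rot: [-3.141, 0.003, 1.413]
contact_force: [-0.6, 0.2, 7.1]
opening: 0.128
grasp_force: 39.5
```

>>> send_rows(moves=[[[0,0,0.03,0,0,0,-1],[0,0,0.05,0,0,0,-1],[0,0,0.05,0,0,0,-1],[0,0,0.05,0,0,0,-1],[0,0,0.045,0,0,0,-1],[0,0,0.035,0,0,0,-1],[0,0,0,0.07,-0.01,0,-1],[0,0,0,0.14,-0.021,0,-1],[0,0,0,0.14,-0.021,0,-1],[0,0,0,0.14,-0.021,0,-1]]])

```text
clock: 44.7
eef_pos: [493.4, -112.5, 258.1]
tcp_rot: [-3.139, -0.498, 1.415]
contact_force: [0.3, 1.1, -1.7]
opening: 0.128
grasp_force: 39.2
```

>>> send_rows(moves=[[[0,0,0,0.14,-0.021,0,-1],[0,0,0,0.14,-0.021,0,-1],[0,0,0,0.14,-0.021,0,-1],[0,0,0,0.14,-0.021,0,-1],[0,0,0,0.14,-0.021,0,-1],[0,0,0,0.03,-0.004,0,-1],[0,0,0,0,0,0,-1]]])

```text
clock: 45.4
eef_pos: [492.4, -112.5, 255.2]
tcp_rot: [-3.104, -1.23, 1.386]
contact_force: [-0.2, -0.0, 0.2]
opening: 0.128
grasp_force: 39.2
```

Run:
```python
from br import *
t,st=crock('t10.png'); s=grab('scene','s10.png')
def pr(c): 
    P=proj(t,[[c[0]+r*np.cos(a),c[1]+r*np.sin(a),z] for z,r in((115,48),(0,48)) for a in np.linspace(0,6.28,60)]); return P.min(0).round(1),P.max(0).round(1)
print(pr((619.5,98.6)))
for px in((265.5,219.5),(267,220)): c=ray(t,px,115); print(c.round(1),pr(c))
c=ray(t,(266,219.5),115)[:2]; br(gx=25,off=-8,cr=tuple(c.round(1)))
for n,im in(('t',t['img'][185:265,235:305]),('s',s['img'][170:270,340:430])):
    pass
a=cv2.resize(t['img'][170:270,220:320,::-1],(400,400),interpolation=cv2.INTER_CUBIC); b=cv2.resize(s['img'][165:265,340:440,::-1],(400,400),interpolation=cv2.INTER_CUBIC)
cv2.imwrite('pics/m9.png',np.hstack([a,b]))
```

```text
crock comp [245, 198, 44, 49, 1199]
(array([243.3, 213.9]), array([288.3, 262.4]))
[653.7  94.3 115. ] (array([244.8, 199.6]), array([289.4, 248.9]))
[652.3  90.8 115. ] (array([246.3, 200.1]), array([290.8, 249.4]))
q [-0.78  0.59  1.76  0.87  1.73 -0.95] eef [ 493.  -112.2  256.9] open 0.131 F [ 0.6  0.5 -0.2] dir [0.058 0.332 0.942] butt [ 483.2 -170.3  139.9]
delta [ 158.8  243.1 -104.9] crock (np.float64(653.7), np.float64(93.1))
```

View pics/m9.png

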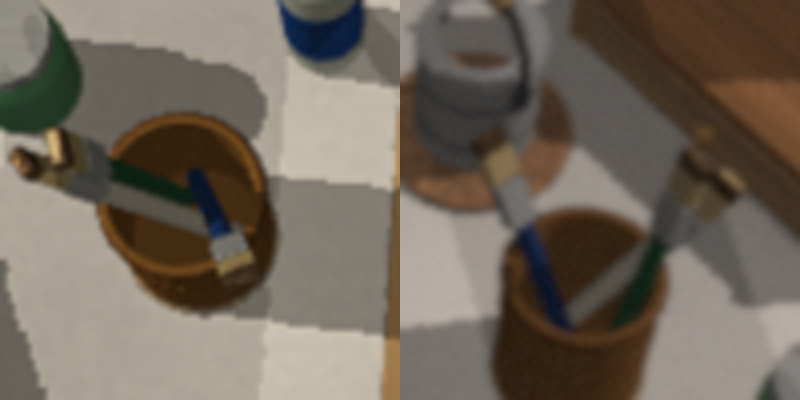

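The top crop shows the green and white brushes leaning to the left rim and the blue one to the lower right. The crock is upright at about (654,93). I'll insert ochre on the +x side to avoid blue.

>>> send_rows(moves=[[[0.03,0,0.01,0,0,0,-1],[0.04,0,0.01,0,0,0,-1],[0.04,0,0,0,0,0,-1],[0.04,0.01,0,0,0,0,-1],[0.03,0.03,0,0,0,0,-1],[0.008,0.04,0,0,0,0,-1],[0,0.04,0,0,0,0,-1],[0,0.04,0,0,0,0,-1],[0,0.04,0,0,0,0,-1],[0,0.038,0,0,0,0,-1]]])

```text
clock: 46.5
eef_pos: [680.5, 128.3, 278.8]
tcp_rot: [-3.124, -1.228, 1.407]
contact_force: [0.1, 0.6, -0.1]
opening: 0.131
grasp_force: 39.3
```

>>> send_rows(moves=[[[0,0,0,0,0,0,-1],[0,0,0,0,0,0,-1]]])

```text
clock: 46.7
eef_pos: [680.4, 127.3, 278.5]
tcp_rot: [-3.123, -1.229, 1.407]
contact_force: [0.0, -0.6, -0.8]
opening: 0.126
grasp_force: 39.3
```

```bash
python3 -c "
from br import *
br(gx=25,off=22,cr=(653.7,93.5))"
```

```text
q [-0.31  0.61  1.66  1.2   1.48 -0.71] eef [680.4 127.3 278.5] open 0.126 F [ 0.  -0.6 -0.8] dir [0.055 0.331 0.942] butt [671.1  69.4 161.4]
delta [   0.7   -1.2 -126.4] crock (653.7, 93.5)
```

>>> send_rows(moves=[[[0,-0.001,-0.03,0,0,0,-1],[0,0,-0.03,0,0,0,-1],[0,0,-0.03,0,0,0,-1],[0,0,-0.02,0,0,0,-1],[0,0,-0.012,0,0,0,-1],[0,0,0,0,0,0,-1]]])

```text
clock: 47.3
eef_pos: [680.8, 123.8, 153.6]
tcp_rot: [-3.109, -1.23, 1.391]
contact_force: [-0.5, -0.2, 0.4]
opening: 0.129
grasp_force: 39.3
```

>>> send_rows(moves=[[[0,0,0,0,0,0,-0.3],[0,0,0,0,0,0,-0.3],[0,0,0,0,0,0,-0.3],[0,0,0,0,0,0,-0.3],[-0.003,-0.02,0.007,0,0,0,-0.3],[-0.004,-0.03,0.01,0,0,0,-0.3],[-0.005,-0.04,0.025,0,0,0,-0.3],[-0.005,-0.04,0.03,0,0,0,-0.3],[-0.003,-0.02,0.03,0,0,0,-0.3],[0,0,0,0,0,0,-0.2]]])

```text
clock: 48.3
eef_pos: [662.0, -29.8, 261.0]
tcp_rot: [-3.134, -1.229, 1.411]
contact_force: [0.4, -0.3, 0.2]
opening: 0.401
grasp_force: 0.0
```

>>> send_rows(moves=[[[-0.01,-0.01,0,-0.14,0.021,0,-0.2],[-0.025,-0.008,0,-0.14,0.021,0,-0.2],[-0.025,-0.008,0,-0.14,0.021,0,-0.2],[-0.025,-0.008,0,-0.14,0.021,0,-0.2],[-0.025,-0.008,0,-0.14,0.021,0,-0.2],[-0.025,-0.008,0,-0.14,0.021,0,-0.2],[-0.025,-0.008,0,-0.14,0.021,0,-0.2],[-0.025,-0.008,0,-0.14,0.021,0,-0.2],[-0.025,-0.008,0,-0.1,0.016,0,-0.2],[0,0,0,0,0,0,-0.2]]])

```text
clock: 49.3
eef_pos: [448.0, -98.2, 256.5]
tcp_rot: [-3.136, 0.006, 1.415]
contact_force: [0.6, 0.8, 0.4]
opening: 0.398
grasp_force: 0.0
```

Run:
```python
from br import *
nxt('black'); t,st=crock('t11.png'); s=grab('scene','s11.png')
a=t['img'][265:335,312:412]; m=cv2.inRange(cv2.cvtColor(a,cv2.COLOR_RGB2HSV),(0,0,0),(180,255,45)); print('dark px on palette',[x.tolist() for x in cv2.connectedComponentsWithStats(m)[2][1:] if x[4]>30])
```

```text
black q [-0.21  0.05  1.93 -0.01  1.16 -0.06] delta [  -8.3   -1.9 -260.5] rot [ 0.006 -0.006  0.088]
crock comp [244, 198, 45, 49, 1179]
dark px on palette [[34, 43, 22, 24, 146], [63, 45, 29, 4, 64], [42, 57, 5, 9, 32]]
```

>>> send_rows(moves=[[[-0.008,0,-0.04,0,0,0.088,-0.2],[0,0,-0.045,0,0,0,-0.2],[0,0,-0.045,0,0,0,-0.2],[0,0,-0.045,0,0,0,-0.2],[0,0,-0.04,0,0,0,-0.2],[0,0,-0.02,0,0,0,-0.2],[0,0,-0.013,0,0,0,-0.2],[0,0,-0.008,0,0,0,-0.2],[0,0,-0.003,0,0,0,-0.2],[0,0,0,0,0,0,-0.2]]])

```text
clock: 50.4
eef_pos: [443.0, -99.6, -2.9]
tcp_rot: [-3.137, 0.003, 1.5]
contact_force: [-0.5, -0.7, -0.6]
opening: 0.401
grasp_force: 0.0
```

>>> send_rows(moves=[[[0,0,0,0,0,0,-1],[0,0,0,0,0,0,-1],[0,0,0,0,0,0,-1],[0,0,0,0,0,0,-1],[0,0,0,0,0,0,-1]]])

```text
clock: 50.9
eef_pos: [443.5, -99.4, -2.0]
tcp_rot: [-3.139, 0.003, 1.501]
contact_force: [-0.1, -1.4, 7.5]
opening: 0.131
grasp_force: 39.4
```

>>> send_rows(moves=[[[0,0,0.03,0,0,0,-1],[0,0,0.05,0,0,0,-1],[0,0,0.05,0,0,0,-1],[0,0,0.05,0,0,0,-1],[0,0,0.05,0,0,0,-1],[0,0,0.05,0,0,0,-1],[0,0,0,0.07,-0.005,0,-1],[0,0,0,0.14,-0.01,0,-1],[0,0,0,0.14,-0.01,0,-1],[0,0,0,0.14,-0.01,0,-1]]])

```text
clock: 51.9
eef_pos: [443.4, -99.3, 278.8]
tcp_rot: [3.14, -0.493, 1.504]
contact_force: [0.5, -1.0, -0.9]
opening: 0.131
grasp_force: 39.3
```

>>> send_rows(moves=[[[0.02,0,0,0.14,-0.01,0,-1],[0.03,0,0,0.14,-0.01,0,-1],[0.03,0,0,0.14,-0.01,0,-1],[0.03,0,0,0.14,-0.01,0,-1],[0.03,0,0,0.14,-0.01,0,-1],[0.03,0,0,0.03,-0.002,0,-1],[0.03,0,0,0,0,0,-1],[0,0,0,0,0,0,-1]]])

```text
clock: 52.7
eef_pos: [645.1, -98.9, 276.2]
tcp_rot: [3.141, -1.22, 1.504]
contact_force: [-0.7, -0.4, -0.6]
opening: 0.129
grasp_force: 39.3
```

Run:
```python
from br import *
t,st=crock('t12.png'); s=grab('scene','s12.png')
br(gx=25,off=8,cr=(653.7,93.5))
# where is ochre / blue: print coarse colours inside crock area
def seg(f,lo,hi,box):
    x0,y0,x1,y1=box; m=cv2.inRange(cv2.cvtColor(f['img'],cv2.COLOR_RGB2HSV),lo,hi)[y0:y1,x0:x1]
    return [(x[:2]+[x0,y0]).tolist()+x[2:].tolist() for x in cv2.connectedComponentsWithStats(m)[2][1:] if x[4]>8]
print('t blue',seg(t,*HUE['blue'],(225,180,320,270)),'green',seg(t,*HUE['green'],(240,190,320,270)))
print('t ochre',seg(t,(14,120,130),(26,255,255),(215,180,310,270)),'s ochre',seg(s,(14,120,130),(26,255,255),(340,170,440,290)))
print('s blue',seg(s,*HUE['blue'],(340,170,440,280)),'green',seg(s,*HUE['green'],(340,170,425,280)))
```

```text
crock comp [244, 198, 45, 49, 1183]
q [-0.61  0.72  1.43  0.97  1.79 -0.75] eef [642.5 -98.9 276.8] open 0.13 F [-0.1 -0.2 -0.5] dir [0.024 0.343 0.939] butt [ 638.4 -158.5  160.3]
delta [  21.8  229.5 -125.3] crock (653.7, 93.5)
t blue [[293, 180, 16, 5, 58], [266, 214, 9, 17, 54]] green [[248, 210, 20, 11, 79]]
t ochre [[223, 204, 4, 4, 9], [273, 236, 4, 5, 9]] s ochre []
s blue [[371, 222, 11, 25, 79]] green []
```

>>> send_rows(moves=[[[0.015,0.02,0,0,0,0,-1],[0.013,0.04,0,0,0,0,-1],[0,0.04,0,0,0,0,-1],[0,0.04,0,0,0,0,-1],[0,0.04,0,0,0,0,-1],[0,0.035,0,0,0,0,-1],[0,0.014,0,0,0,0,-1],[0,0,0,0,0,0,-1],[0,0,-0.02,0,0,0,-1],[0,0,-0.02,0,0,0,-1]]])

```text
clock: 53.8
eef_pos: [671.0, 128.2, 237.3]
tcp_rot: [3.137, -1.219, 1.507]
contact_force: [0.9, -1.1, -0.6]
opening: 0.131
grasp_force: 39.3
```

```bash
python3 -c "
from br import *
br(gx=25,off=14,cr=(653.7,93.5))"
```

```text
q [-0.31  0.68  1.64  1.16  1.5  -0.77] eef [671.  128.2 237.3] open 0.131 F [ 0.9 -1.1 -0.6] dir [0.022 0.344 0.939] butt [667.1  68.6 120.8]
delta [ -0.8   2.1 -85.8] crock (653.7, 93.5)
```

>>> send_rows(moves=[[[0,0.002,-0.02,0,0,0,-1],[0,0,-0.02,0,0,0,-1],[0,0,-0.02,0,0,0,-1],[0,0,-0.015,0,0,0,-1],[0,0,-0.007,0,0,0,-1],[0,0,0,0,0,0,-1]]])

```text
clock: 54.4
eef_pos: [671.1, 131.4, 154.2]
tcp_rot: [-3.138, -1.22, 1.5]
contact_force: [0.8, -1.0, -0.3]
opening: 0.131
grasp_force: 39.4
```

>>> send_rows(moves=[[[0,0,0,0,0,0,-0.3],[0,0,0,0,0,0,-0.3],[0,0,0,0,0,0,-0.3],[0,0,0,0,0,0,-0.3],[-0.001,-0.02,0.007,0,0,0,-0.3],[-0.001,-0.03,0.01,0,0,0,-0.3],[-0.001,-0.04,0.025,0,0,0,-0.3],[-0.001,-0.04,0.03,0,0,0,-0.3],[0,-0.03,0.03,0,0,0,-0.3],[0,-0.04,0.03,0,0,0,-0.2]]])

```text
clock: 55.4
eef_pos: [666.0, -70.1, 289.0]
tcp_rot: [-3.139, -1.22, 1.501]
contact_force: [0.6, 0.1, -0.1]
opening: 0.399
grasp_force: 0.0
```

>>> send_rows(moves=[[[-0.02,-0.04,0.01,-0.14,0.01,0,0],[-0.03,-0.04,0.01,-0.14,0.01,0,0],[-0.03,-0.04,0.01,-0.14,0.01,0,0],[-0.03,-0.04,0,-0.14,0.01,0,0],[-0.03,-0.03,0,-0.14,0.01,0,0],[-0.03,-0.03,0,-0.14,0.01,0,0],[0,0,0,-0.14,0.01,0,0],[0,0,0,-0.14,0.01,0,0],[0,0,0,-0.1,0.008,0,0],[0,0,0,0,0,0,0]]])

```text
clock: 56.4
eef_pos: [497.6, -285.5, 318.5]
tcp_rot: [-3.138, 0.006, 1.502]
contact_force: [-0.4, 0.9, -0.4]
opening: 0.499
grasp_force: 0.0
```

Run:
```python
from br import *
t,st=crock('t13.png'); s=grab('scene','s13.png')
pal=t['img'][225:320,325:405]; print('palette std per brush rows',pal.std(axis=(1,2)).round(0)[::6])
t0=cv2.imread('pics/top0.png')[:,:,::-1]
# washer/mat and bystanders vs start: diff boxes
for n,(x0,y0,x1,y1) in dict(saucer=(432,180,482,226),can=(284,145,318,190),jar=(204,160,244,205),blank=(465,240,545,285),tubes=(505,165,580,225)).items():
    print(n,cv2.phaseCorrelate(cv2.cvtColor(t0[y0:y1,x0:x1],6).astype(np.float32),cv2.cvtColor(t['img'][y0:y1,x0:x1],6).astype(np.float32)))
t4=__import__('pickle').load(open('t4.pkl','rb'))['img']
print('washer',cv2.phaseCorrelate(cv2.cvtColor(t4[270:340,235:300],6).astype(np.float32),cv2.cvtColor(t['img'][270:340,235:300],6).astype(np.float32)))
a=cv2.resize(t['img'][180:260,220:300,::-1],(400,400),interpolation=cv2.INTER_CUBIC); b=cv2.resize(s['img'][165:265,340:440,::-1],(400,400),interpolation=cv2.INTER_CUBIC)
cv2.imwrite('pics/m10.png',np.hstack([a,b]))
def seg(f,lo,hi,box):
    x0,y0,x1,y1=box; m=cv2.inRange(cv2.cvtColor(f['img'],cv2.COLOR_RGB2HSV),lo,hi)[y0:y1,x0:x1]
    return [(x[:2]+[x0,y0]).tolist()+x[2:].tolist() for x in cv2.connectedComponentsWithStats(m)[2][1:] if x[4]>10]
for n,f,b in(('t',t,(225,185,310,265)),('s',s,(350,180,440,280))):
    print(n,'bristle',seg(f,(15,50,110),(30,130,255),b),'dark',seg(f,(0,0,0),(180,255,32),b),'steel',seg(f,(0,0,90),(180,25,200),b)[:0])
# painting recheck
m=cv2.inRange(cv2.cvtColor(s['img'],cv2.COLOR_RGB2HSV),(95,80,40),(120,255,255)); print([x.tolist() for x in cv2.connectedComponentsWithStats(m)[2][1:] if x[4]>100])
```

```text
crock comp [244, 198, 45, 50, 1015]
palette std per brush rows [34. 35. 35. 35. 35. 35. 35. 35. 33. 33. 33. 35. 33. 34. 35. 37.]
saucer ((0.05166127050843983, -0.007920317595051074), 0.7504706021149953)
can ((-0.17285474896770125, 0.5138373790385451), 0.9396362574012191)
jar ((-0.46175796225272236, 0.5124539548968805), 0.7682092425558302)
blank ((-1.7923243830645177, 1.086225002252025), 0.12224281311035157)
tubes ((0.7503997934154754, -0.4585335338437453), 0.13114563051859537)
washer ((0.058280090510251625, 0.011098994406772533), 0.9109124958883097)
t bristle [[232, 195, 7, 4, 18], [240, 199, 4, 8, 24], [233, 201, 4, 8, 14], [251, 235, 18, 14, 29], [267, 236, 7, 8, 28]] dark [[255, 208, 26, 15, 173]] steel []
s bristle [[369, 197, 6, 10, 47]] dark [[383, 229, 16, 19, 106]] steel []
[[462, 97, 41, 30, 123], [450, 100, 53, 50, 927], [361, 298, 21, 18, 256], [88, 357, 14, 15, 128]]
```

Run:
```python
from br import *
for n,a,b in(('top','t9','t13'),('scene','s9','s13')):
    A=cv2.imread(f'pics/{a}.png');B=cv2.imread(f'pics/{b}.png')
    d=(cv2.absdiff(A,B).max(2)>28).astype(np.uint8); d=cv2.morphologyEx(d,cv2.MORPH_OPEN,np.ones((2,2),np.uint8))
    print(n,[x.tolist() for x in cv2.connectedComponentsWithStats(d)[2][1:] if x[4]>25])
B=cv2.imread('pics/s13.png'); h=cv2.cvtColor(B,cv2.COLOR_BGR2HSV)
for y in (196,202,208,214,220,226): print(y,[tuple(int(v) for v in h[y,x]) for x in range(392,436,4)])
```

```text
top [[306, 156, 334, 324, 57965], [232, 195, 20, 15, 163], [223, 203, 22, 19, 164], [249, 204, 10, 10, 66], [259, 209, 9, 8, 46], [257, 216, 27, 29, 351], [531, 273, 10, 6, 42], [325, 283, 5, 10, 42], [586, 292, 10, 8, 59], [576, 307, 24, 32, 520], [320, 308, 5, 9, 41], [595, 322, 45, 86, 2031], [625, 323, 15, 8, 73], [327, 329, 14, 6, 49], [428, 374, 9, 20, 90], [306, 426, 9, 29, 83], [623, 450, 17, 6, 74], [406, 455, 12, 25, 89], [302, 457, 11, 16, 104], [238, 471, 26, 9, 128]]
scene [[84, 0, 86, 19, 765], [164, 0, 37, 68, 1350], [220, 0, 117, 61, 3536], [328, 0, 9, 33, 156], [335, 4, 5, 28, 83], [92, 25, 33, 17, 361], [296, 49, 7, 17, 87], [224, 54, 21, 18, 248], [103, 68, 134, 109, 4536], [234, 70, 8, 5, 26], [282, 90, 10, 14, 86], [285, 100, 7, 13, 63], [251, 106, 41, 77, 1614], [0, 110, 102, 22, 471], [0, 184, 57, 56, 1485], [363, 194, 37, 55, 525], [236, 203, 66, 21, 446], [413, 205, 9, 7, 29], [397, 209, 13, 18, 90], [417, 212, 10, 5, 27], [411, 216, 16, 8, 56], [237, 219, 80, 19, 345], [130, 227, 31, 11, 178], [394, 227, 12, 21, 83], [407, 227, 7, 10, 54], [161, 232, 13, 4, 
[... 434 characters left out ...]
6, 119, 58), (14, 119, 62), (13, 140, 60)]
208 [(15, 25, 121), (17, 25, 90), (12, 28, 91), (15, 39, 66), (16, 111, 101), (15, 139, 33), (16, 105, 78), (14, 40, 82), (16, 109, 63), (16, 109, 63), (15, 127, 56)]
214 [(11, 24, 151), (13, 24, 146), (15, 35, 87), (17, 105, 56), (16, 125, 45), (16, 125, 43), (18, 106, 113), (17, 108, 99), (18, 103, 99), (15, 66, 77), (15, 125, 61)]
220 [(15, 164, 67), (13, 93, 90), (17, 30, 60), (18, 102, 70), (19, 88, 64), (18, 103, 72), (20, 99, 67), (17, 67, 69), (13, 27, 86), (15, 23, 89), (19, 23, 87)]
226 [(17, 177, 49), (18, 25, 52), (15, 17, 60), (20, 13, 57), (10, 12, 64), (17, 25, 72), (19, 31, 90), (15, 23, 88), (15, 23, 89), (15, 23, 90), (15, 23, 89)]
```

```bash
python3 -c "
from rig import sign_off
print(sign_off())"
```

```text
the job is handed in; nothing more can be done
None
```

I handed the job in at about 56 s of the 210 s, with the washer on the cork mat, the painting leaning on the easel ledge painted side forward, and all five brushes placed in the crock. The last camera checks showed the washer and painting in place and no fallen brush in view, but I couldn't make out the ochre brush by its colour in the crock. The hand-in gave no verdict.

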